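# Lay out the sensor-roller earth test

## Task

Set out the earth test as one row on the tan strip: lay the aluminium lid flat midway between the socket panel and the earth block with its long side along the row, and stand the black roller upright on the middle of the lid. Lay the large copper lug halfway between the lid and the socket panel and the small lug halfway between the lid and the earth block, each on the row's centre line and lengthwise along it. Stand the white photo-eye behind the lid (on the side away from the robot), in line with the lid's middle, its lens looking squarely at the lid across a gap of about 50 mm; never tip the roller or the photo-eye over.

Things in the scene. Friction and masses are not known exactly. Their poses are not given: they have to be found in the camera images.
- strip: fixed tan insulating sheet lying on the grey bench mat, 540 mm long (its y) by 130 mm wide (its x), 1 mm thin and without effect on what lies on it: parts on it rest at the height of the bench. Origin at its middle, on the bench, exactly midway between panel and earth block; its y axis is the centre line of the row; its x axis points away from the robot (within 0.18 rad of world x)
- panel: socket panel: fixed flat steel plate, 90 (x) by 80 (y, along the row) by 18 mm high, with a round dark twist-lock bayonet socket, 44 mm wide at its foot, rising to 42 mm in its middle. Origin under its centre, on the strip's centre line 210 mm from the strip's middle, at either end (it changes places with the earth block); axes parallel to the strip's
- earth_block: earth block: fixed black block, 60 (x) by 80 (y, along the row) by 14 mm high, with a brass bar and two upright studs on it, up to 40 mm high. Origin under its centre, on the strip's centre line 210 mm from the strip's middle, at the end opposite to the panel; axes parallel to the strip's
- lid: loose aluminium junction box lid: flat rectangular slab, 56 (x) by 80 (y) by 14 mm thick, flat on top, a dark screw in each corner, 0.17 kg. Origin at the centre of its underside; it lies flat, z up
- roller: loose black sensor roller standing on end: rubber cylinder 40 mm in diameter and 52 mm high, with a steel stub axle 12 mm in diameter and 10 mm high on top, 0.2 kg. Origin at the centre of its underside, z up along its axis
- photo_eye: loose white photo-eye housing: upright box 30 (x) by 50 (y) by 40 mm high, 0.1 kg, with a black round lens 20 mm in diameter on its -x face, standing out 4 mm at a height of 24 mm, and a 9 mm high steel plug stub on top at x = +6, y = +14 mm. Origin at the centre of the box's underside; the lens looks along its -x axis
- large_lug: loose large copper terminal lug lying flat, 54 mm long (its x): round barrel 14 mm in diameter from x = -27 to +3 mm, then a flat palm 22 mm wide and 5 mm thick to x = +27 mm, with a dark hole mark; 0.07 kg. Origin on the bench under the middle of its length, z up
- small_lug: loose small copper terminal lug lying flat, 36 mm long (its x): round barrel 10 mm in diameter from x = -18 to +2 mm, then a flat palm 15 mm wide and 4 mm thick to x = +18 mm, with a dark hole mark; 0.025 kg. Origin on the bench under the middle of its length, z up
There are look-alikes about, which are no part of the job. What is shaped like the roller but pink or purple is not meant.

How it is judged:
By the outcome, as a careful person would: the job done as asked, in the order asked, and still so for the second after the job is handed in, with the robot touching nothing.
It also fails if it takes over 128 s, if anything falls off the work surface, if the arm or the gripper's body presses on something with over 40 N, if the wrist force passes 120 N, or if a joint passes its speed limit or range.

## Robot

A 7-joint arm with a two-finger parallel gripper is mounted at the origin on the work surface. World frame = base frame: x ahead of the robot, y to its left, z up, the work surface at z = 0. Lengths are in m, angles in rad, forces in N, time in s.
With the tool pointing down it reaches from about 0.425 to 0.925 m from the base axis. Payload 6.8 kg.
Tool frame: the origin (TCP) lies on the centre line of the jaws, within the pads' length; the fingertips stand 17 mm ahead of it and the grasp point (between the pads) lies 2 mm behind it (nose_length is the distance from the TCP to the fingertips, in m); z points along the fingers, x is the direction in which the jaws open and shut, and the axes are right-handed (so a half turn about z gives the same grasp; the last joint's range is limited). The gripper opens to 85 mm and grips with 20 to 120 N. Pads are 22 mm wide; open, the fingers measure 114 mm over their backs; the gripper's body (76 mm by 85 mm) begins 54 mm behind the grasp point. The pads swing forward as they close: fully open they stand 13 mm farther back than shut.
Start: joints at [1.117, 0.477, 0.022, 1.555, -0.011, 1.109, -0.083], TCP at [0.229, -0.635, 0.248] pointing down, gripper open.
Joint ranges: [-2.96, 2.96], [-0.34, 2.1], [-1.41, 1.46], [0.24, 2.44], [-1.37, 4.51], [0.17, 1.92], [-2.96, 2.96]. Speed limits (rad/s): [2.39, 2.39, 3.14, 3.14, 3.14, 3.14, 3.14].

## Interface

Orientations are given as a unit quaternion [w, x, y, z].
In Python, from station import * gives the robot as it stands.
- The arm moves only by the tool send_rows, never from a script. Its argument "commands" is a list of rows, each an object with "translation": the shift along the tool's x, y, z in m, a list of three; "rot": the turn, a rotation vector about the tool's x, y, z in degrees, a list of three; "grip": the finger opening in m, from 0 to 0.0854. In form: [{"translation": [tx, ty, tz], "rot": [rx, ry, rz], "grip": grip}, ...]. A call has exactly 5 rows; each row shifts and turns the commanded pose from where the row before left it, along the tool's axes as they then stand; what a row does not reach is not made up. A row lasts 1/12 s, in which the tool goes at most 41.7 mm and 7.16 degrees, less where a joint would pass 70% of its speed; a pose out of reach is approached as far as the arm can. A call with a gripper value outside its range is refused whole. The fingers move at their own pace and stop on an object; "force" is the grip in N (left out, the last holds). Time passes only in rows, so rows that do not move let the fingers close, or fill a call up. It gives the time, the measured TCP pose, the force and the opening at its end, in the units of the state.
- get_obs(): the state, without advancing time (a new reading comes with each control period).
- read_camera(name): name is "side" or "top" or "wrist"; returns a dict with "pixels" (420x560x3 uint8, red, green, blue), "depth" (420x560 float32, m along the optical axis (not along the pixel's ray), 0 where there is no reading), "mtx" (3x3 intrinsics, pixels), "extrinsics" (4x4, takes a point from camera to world coordinates). Camera axes: x right, y up, looking along -z (the intrinsics and any distortion apply to the point x, -y, -z); pixel columns grow to the right and rows downward; lengths in m; the calibration is good to about 2 mm. A picture is of the moment at which its call begins.
- hand_in(): hands the job in, once; it reports no verdict.
The state is a dict: "t": time; "q": joint angles; "joint_vel": joint speeds; "joint_torque": joint torques, N m; "eef_pos": TCP position; "tool_rot": TCP orientation; "contact_force": force on the tool from outside, world axes, zero at the start; "torque": the same for the moment, N m; "gripper_width": opening from 0.0 (shut) to 1.0 (fully open).
Only numpy, scipy, OpenCV 4.12 (cv2) and the standard library are available. Lean on these libraries where they do the work, as an engineer would, in place of code of your own. Each camera call takes 0.05 s, during which the arm holds its last target.

## Working session

There is one attempt and no reset: what is moved stays moved. The work goes in short steps, Python scripts to look and compute and a tool call to move; the robot and the scene stay as the last step left them, time stands still between calls to the robot, and variables do not carry over. Pictures are saved under pics/ and viewed, and the job is handed in when it is done.

Besides the shell and the picture viewer there is one more tool, called as name([rows], argument=value, ...), one row to a line, values as JSON. send_rows: Moves the arm, as the interface text tells. Its arguments: {"type":"object","properties":{"commands":{"type":"array","items":{"type":"object","properties":{"translation":{"type":"array","items":{"type":"number"}},"rot":{"type":"array","items":{"type":"number"}},"grip":{"type":"number"}}}},"force":{"type":"number"}},"required":["commands"]}

```bash
ls; mkdir -p pics
cat > h.py <<'E'
from station import *
import numpy as np, cv2
def snap(n,fn):
    c=read_camera(n); cv2.imwrite('pics/'+fn,c['pixels'][:,:,::-1]); np.savez('pics/'+fn[:-4]+'.npz',**c); return c
def ray(c,u,v):
    K=c['mtx'];T=c['extrinsics']
    d=np.array([(u-K[0,2])/K[0,0],-(v-K[1,2])/K[1,1],-1.]); return T[:3,3],T[:3,:3]@d
def onplane(c,u,v,z):
    o,d=ray(c,u,v); s=(z-o[2])/d[2]; return o+s*d
def cloud(c):
    K=c['mtx'];T=c['extrinsics'];D=c['depth'];h,w=D.shape
    u,v=np.meshgrid(np.arange(w),np.arange(h))
    P=np.stack([(u-K[0,2])/K[0,0]*D,-(v-K[1,2])/K[1,1]*D,-D],-1)
    return P@T[:3,:3].T+T[:3,3]
E
python3 - <<'E'
from h import *
np.set_printoptions(precision=4,suppress=True)
o=get_obs();print(o)
for n in ['top','side','wrist']:
    c=snap(n,n+'0.png');print(n,c['mtx'].tolist(),c['extrinsics'])
E
```

```text
pics
{'t': 0.0, 'q': array([ 1.1169,  0.4778,  0.0223,  1.5565, -0.0115,  1.1093, -0.0831]), 'joint_vel': array([-0.0002, -0.001 , -0.0002, -0.0026, -0.0009, -0.0011, -0.0005]), 'joint_torque': array([ -0.0004, -59.6457,   1.6078, -28.1204,   0.0125,   0.0094,
         0.    ]), 'eef_pos': array([ 0.2286, -0.6345,  0.2473]), 'tool_rot': array([-0.0005,  0.8182, -0.5749, -0.0008]), 'contact_force': array([-0.0145, -0.6446,  0.0936]), 'torque': array([0.0479, 0.0221, 0.0538]), 'gripper_width': 1.0029298645027096}
top [[483.6193782474999, 0.0, 279.06777085834045], [0.0, 483.6193782474999, 204.64458808412866], [0.0, 0.0, 1.0]] [[-0.0141  0.9853 -0.1704  0.3477]
 [-0.9997 -0.0172 -0.0165 -0.0142]
 [-0.0192  0.1701  0.9852  1.2968]
 [ 0.      0.      0.      1.    ]]
side [[427.67388701785114, 0.0, 275.7982105568835], [0.0, 427.67388701785114, 203.02998335847005], [0.0, 0.0, 1.0]] [[-0.996   0.071  -0.054   0.4909]
 [-0.0865 -0.6207  0.7793  0.7659]
 [ 0.0219  0.7808  0.6244  0.6359]
 [ 0.      0.      0.      1.    ]]
wrist [[298.08449538819207, 0.0, 278.6595253604548], [0.0, 298.08449538819207, 208.71935009790784], [0.0, 0.0, 1.0]] [[ 0.3386  0.8913  0.3017  0.3053]
 [-0.9409  0.3211  0.1075 -0.6071]
 [-0.0011 -0.3203  0.9473  0.372 ]
 [ 0.      0.      0.      1.    ]]
```

View pics/top0.png

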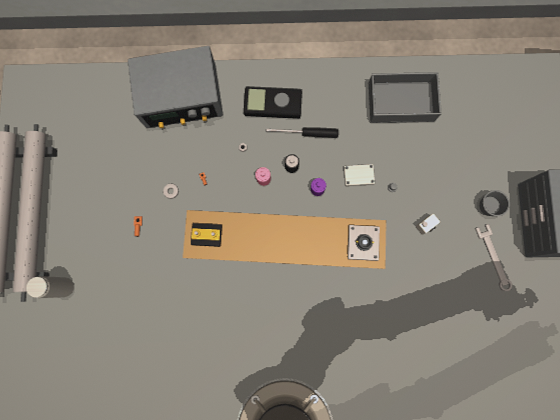

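View pics/side0.png

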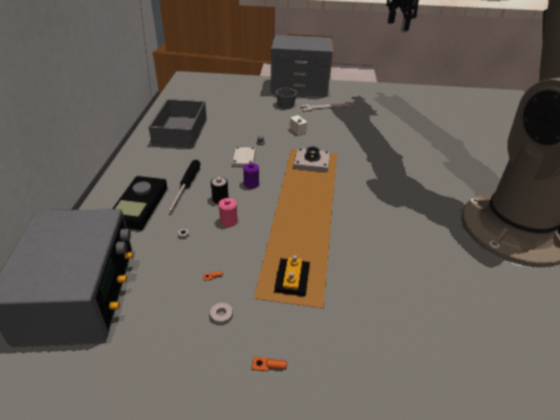

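View pics/wrist0.png

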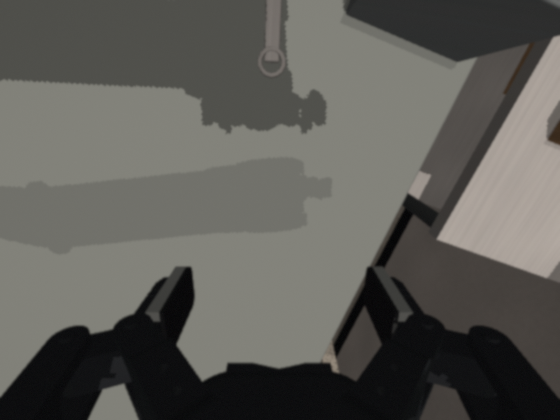

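The top view shows the earth block at (206,234), the panel at (364,243), the lid at (360,175), the black roller at (292,163), the photo-eye at (429,224), the small lug at (203,178) and the large lug at (138,226). I'll measure these next.

```bash
cat > m.py <<'E'
from h import *
np.set_printoptions(precision=4,suppress=True)
def load(f): return dict(np.load('pics/'+f+'.npz'))
E
python3 - <<'E'
from m import *
c=load('top0');s=load('side0')
for n,cc,rois in [('top0',c,[(125,165,90,80),(335,155,110,110),(180,140,210,135)]),('side0',s,[(190,240,110,140),(180,90,170,140)])]:
    for i,(x,y,w,h) in enumerate(rois):
        k=min(800//w,600//h)
        cv2.imwrite(f'pics/{n}_c{i}.png',cv2.resize(cc['pixels'][y:y+h,x:x+w,::-1],None,fx=k,fy=k,interpolation=cv2.INTER_CUBIC))
P=cloud(c)
print(P[300,300],P[175,360],P[163,292])
hsv=cv2.cvtColor(c['pixels'],cv2.COLOR_RGB2HSV)
for p in [(300,240),(138,230),(203,180),(360,175),(429,222),(364,230),(206,234)]: print(p,hsv[p[1],p[0]],P[p[1],p[0]])
hsv2=cv2.cvtColor(s['pixels'],cv2.COLOR_RGB2HSV)
for p in [(310,220),(275,364),(243,156),(298,124)]: print(p,hsv2[p[1],p[0]],cloud(s)[p[1],p[0]])
E
```

```text
[ 0.3166 -0.0439 -0.0017] [ 0.6468 -0.2129  0.0162] [ 0.6736 -0.0291  0.0551]
(300, 240) [ 17 123 205] [ 0.4747 -0.0472  0.0003]
(138, 230) [ 10 172 173] [0.5064 0.385  0.02  ]
(203, 180) [ 10 177 209] [0.6422 0.2143 0.0104]
(360, 175) [ 36  19 218] [ 0.6468 -0.2129  0.0162]
(429, 222) [110  10 224] [ 0.5123 -0.383   0.0404]
(364, 230) [ 12  34 204] [ 0.4964 -0.2163  0.0214]
(206, 234) [ 23 177 217] [0.4922 0.2019 0.0248]
(310, 220) [ 15 168 155] [ 0.4631  0.0245 -0.0004]
(275, 364) [ 10 203 181] [0.5106 0.3958 0.0129]
(243, 156) [ 14  36 198] [ 0.6504 -0.2054  0.012 ]
(298, 124) [ 16  48 127] [ 0.5102 -0.3615  0.0349]
```

Run:
```python
from m import *
c=load('top0')
hsv=cv2.cvtColor(c['pixels'],cv2.COLOR_RGB2HSV)
print(hsv[226,130:148:1],'\n',hsv[240,250:253])
```

```text
[[ 24  24 146]
 [ 20  21 147]
 [ 25  19 145]
 [ 25  21 147]
 [ 10  83 162]
 [ 11 180 191]
 [ 10 174 214]
 [ 10 173 212]
 [ 10 172 179]
 [ 10 161 130]
 [ 14  44 116]
 [ 19  24 148]
 [ 27  19 145]
 [ 21  22 148]
 [ 21  24 147]
 [ 24  24 147]
 [ 23  23 147]
 [ 21  23 146]] 
 [[ 16 122 200]
 [ 16 124 201]
 [ 16 124 201]]
```

View pics/top0_c0.png

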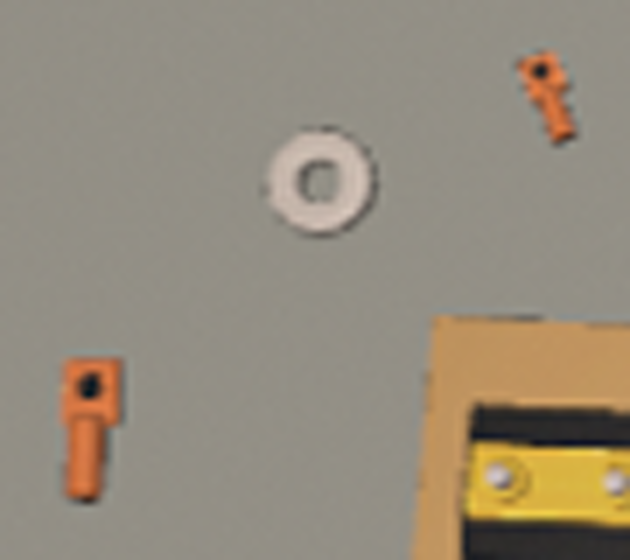

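View pics/top0_c1.png

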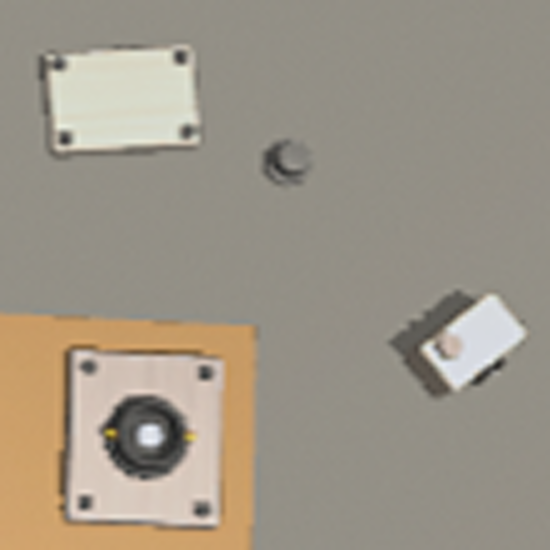

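View pics/side0_c1.png

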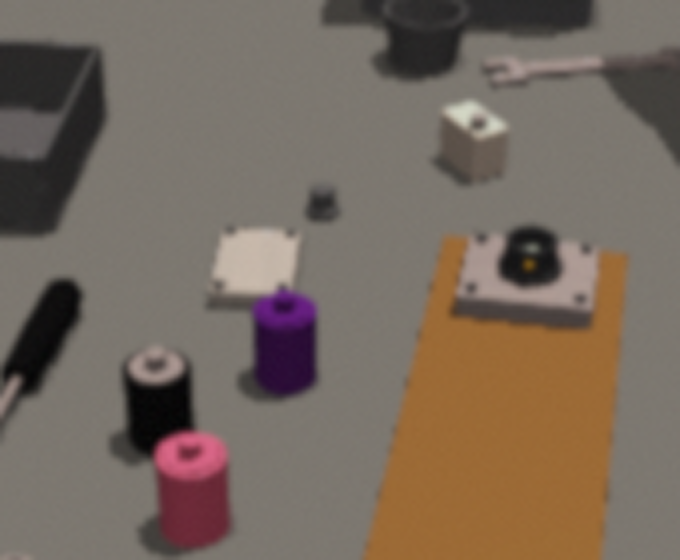

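Run:
```python
from m import *
def run(name,zs):
    c=load(name); hsv=cv2.cvtColor(c['pixels'],cv2.COLOR_RGB2HSV).astype(int); P=cloud(c)
    H,S,V=[hsv[...,i] for i in range(3)]
    # strip
    m=((H>=12)&(H<=21)&(S>95)&(abs(P[...,2])<.03)&(P[...,0]>.3)&(P[...,0]<.65)&(abs(P[...,1])<.35)).astype(np.uint8)
    n,l,st,_=cv2.connectedComponentsWithStats(m); k=1+np.argmax(st[1:,4]); 
    pts=np.argwhere(l==k)[:,::-1]
    hull=cv2.convexHull(pts.astype(np.int32))[:,0]
    W=np.array([onplane(c,u,v,0.001)[:2] for u,v in hull])
    r=cv2.minAreaRect((W*1000).astype(np.float32)); print(name,'strip',r)
    # copper
    m=((H<=12)&(S>130)&(P[...,0]>.3)&(P[...,1]>.1)&(P[...,2]<.05)).astype(np.uint8)
    n,l,st,ce=cv2.connectedComponentsWithStats(m)
    for i in range(1,n):
        if st[i,4]<15: continue
        pts=np.argwhere(l==i)[:,::-1]
        W=np.array([onplane(c,u,v,0.004)[:2] for u,v in pts])
        print('  cu',st[i],onplane(c,*ce[i],.004),cv2.minAreaRect((W*1000).astype(np.float32)))
run('top0',0);run('side0',0)
```

```text
top0 strip ((479.115966796875, -5.01092529296875), (539.02685546875, 130.08248901367188), 86.0926513671875)
  cu [199 173   8  12  46] [0.6493 0.2159 0.004 ] ((648.987548828125, 214.68923950195312), (34.27259063720703, 13.458393096923828), 26.402244567871094)
  cu [134 216   8  20 115] [0.5238 0.3927 0.004 ] ((520.919921875, 391.8203430175781), (52.330509185791016, 19.103717803955078), 1.9875456094741821)
side0 strip ((479.7195739746094, -4.499847412109375), (539.3438110351562, 130.37100219726562), 86.01690673828125)
  cu [204 271  18   9 100] [0.6494 0.215  0.004 ] ((648.4292602539062, 215.31826782226562), (35.107337951660156, 16.004676818847656), 23.100168228149414)
  cu [252 357  35  14 359] [0.5227 0.3911 0.004 ] ((520.71337890625, 392.3773193359375), (22.75241470336914, 54.15876770019531), 87.54944610595703)
```

Run:
```python
from m import *
def comp(c,m,seed):
    n,l,st,ce=cv2.connectedComponentsWithStats(m.astype(np.uint8)); k=l[seed[1],seed[0]]; 
    assert k>0
    print('   ',st[k],ce[k]); return np.argwhere(l==k)[:,::-1],ce[k]
for name,ls,ps in [('top0',(360,175),(431,221)),('side0',(243,156),(296,121))]:
    c=load(name); hsv=cv2.cvtColor(c['pixels'],cv2.COLOR_RGB2HSV).astype(int); V=hsv[...,2]
    for lab,seed,z,t in [('lid',ls,.014,175),('eye',ps,.04,190)]:
        try:
            print(hsv[seed[1],seed[0]])
            p,ce=comp(c,V>t,seed)
            W=np.array([onplane(c,u,v,z)[:2] for u,v in p])*1000
            r=cv2.minAreaRect(W.astype(np.float32)); print(name,lab,r)
        except AssertionError: print('fail',lab)
c=load('top0');s=load('side0')
cv2.imwrite('pics/z1.png',cv2.resize(c['pixels'][145:185,275:310,::-1],None,fx=14,fy=14,interpolation=cv2.INTER_NEAREST))
cv2.imwrite('pics/z2.png',cv2.resize(s['pixels'][170:210,200:240,::-1],None,fx=14,fy=14,interpolation=cv2.INTER_NEAREST))
cv2.imwrite('pics/z3.png',cv2.resize(s['pixels'][110:140,282:314,::-1],None,fx=16,fy=16,interpolation=cv2.INTER_NEAREST))
cv2.imwrite('pics/z4.png',cv2.resize(c['pixels'][208:240,412:446,::-1],None,fx=16,fy=16,interpolation=cv2.INTER_NEAREST))
```

```text
[ 36  19 218]
    [345 164  30  21 522] [359.4195 174.318 ]
top0 lid ((649.42919921875, -211.517333984375), (53.7315788269043, 78.09695434570312), 2.592451333999634)
[110  10 224]
    [420 214  20  19 181] [429.9503 222.6354]
top0 eye ((510.6121520996094, -384.139404296875), (27.58675765991211, 47.134029388427734), 35.328609466552734)
[ 14  36 198]
    [234 148  20  15 245] [243.6571 154.7796]
side0 lid ((649.311279296875, -208.21957397460938), (51.00955581665039, 70.471923828125), 7.020957946777344)
[ 21  31 175]
fail eye
```

View pics/z1.png

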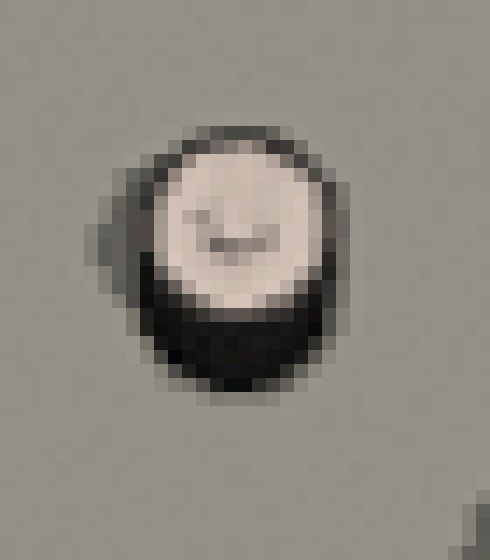

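View pics/z2.png

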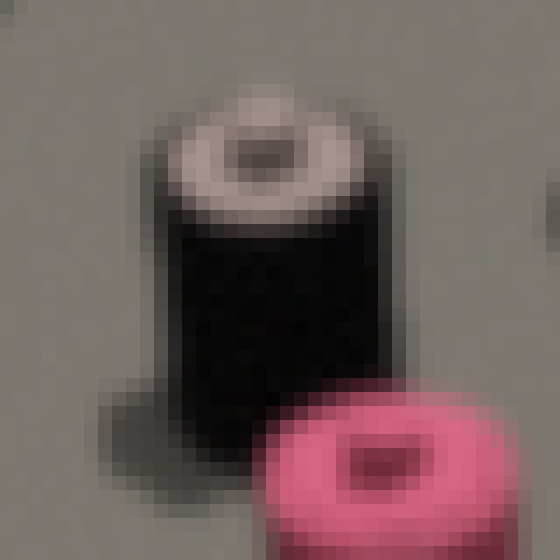

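View pics/z3.png

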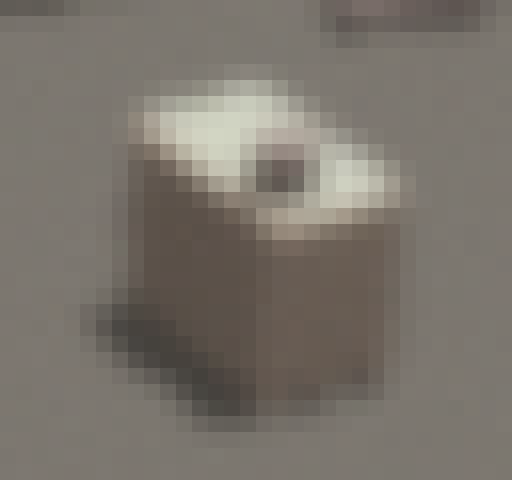

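View pics/z4.png

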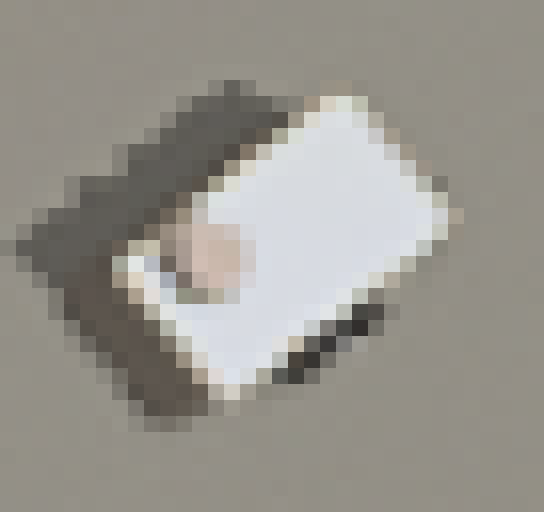

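```bash
cat >> m.py <<'E'
from scipy.spatial.transform import Rotation as R
SO=np.array([.4794,-.0048]); SY=np.radians(-3.95)
SX=np.array([np.cos(SY),np.sin(SY)]); SYv=np.array([-np.sin(SY),np.cos(SY)])
def S(x,y): return SO+x*SX+y*SYv
def inS(p): d=np.array(p)[:2]-SO; return d@SX*1000,d@SYv*1000
def plan(x,y,z,yaw,calls=None):
    """yaw deg of tool x; mod 180 nearest"""
    o=get_obs();p=o['eef_pos'];q=o['tool_rot'];M=R.from_quat([q[1],q[2],q[3],q[0]]).as_matrix()
    y0=np.degrees(np.arctan2(M[1,0],M[0,0])); d=(yaw-y0+90)%180-90
    D=np.array([x,y,z])-p
    n=int(np.ceil(max(np.linalg.norm(D)/.040,abs(d)/7)));n=max(5,-(-n//5)*5)
    if calls:n=calls*5
    A=np.zeros((2,2))
    for k in range(n):
        a=np.radians(y0+d*k/n); A+=np.array([[np.cos(a),np.sin(a)],[np.sin(a),-np.cos(a)]])
    t=np.linalg.solve(A,D[:2])
    print(f"t={o['t']:.2f} pos {p} yaw {y0:.2f} tilt {M[:,2]} w {o['gripper_width']:.3f} F {o['contact_force']}")
    print(f"rows n={n} trans [{t[0]:.4f},{t[1]:.4f},{-D[2]/n:.4f}] rotz {-d/n:.2f}  tot d={d:.1f} D={D}")
E
python3 - <<'E'
from m import *
c=load('top0')
print('roller',onplane(c,291.5,160.5,.052))
plan(.6494,-.2115,.12,2.6)
print(S(0,0),S(.096,0),S(0,-.105),S(0,.105))
E
```

```text
roller [ 0.6813 -0.0279  0.052 ]
t=0.15 pos [ 0.2286 -0.6347  0.2476] yaw -70.19 tilt [-0.0006  0.0013 -1.    ] w 0.998 F [ 0.8723  0.5123 -0.0044]
rows n=20 trans [0.0051,-0.0315,0.0064] rotz -3.64  tot d=72.8 D=[ 0.4208  0.4232 -0.1276]
[ 0.4794 -0.0048] [ 0.5752 -0.0114] [ 0.4722 -0.1096] [0.4866 0.1   ]
```

send_rows([
  {"translation":[0.005,-0.0315,0.006],"rot":[0,0,-3.65],"grip":0.085},
  {"translation":[0.005,-0.0315,0.006],"rot":[0,0,-3.65],"grip":0.085},
  {"translation":[0.005,-0.0315,0.006],"rot":[0,0,-3.65],"grip":0.085},
  {"translation":[0.005,-0.0315,0.006],"rot":[0,0,-3.65],"grip":0.085},
  {"translation":[0.005,-0.0315,0.006],"rot":[0,0,-3.65],"grip":0.085},
], force=40)

```text
t: 0.57
eef_pos: [0.381, -0.5852, 0.2176]
tool_rot: [-0.0, 0.9, -0.437, -0.0]
contact_force: [-0.3, 0.0, 1.0]
gripper_width: 0.994
```

send_rows([
  {"translation":[0.005,-0.0315,0.006],"rot":[0,0,-3.65],"grip":0.085},
  {"translation":[0.005,-0.0315,0.006],"rot":[0,0,-3.65],"grip":0.085},
  {"translation":[0.005,-0.0315,0.006],"rot":[0,0,-3.65],"grip":0.085},
  {"translation":[0.005,-0.0315,0.006],"rot":[0,0,-3.65],"grip":0.085},
  {"translation":[0.005,-0.0315,0.006],"rot":[0,0,-3.65],"grip":0.085},
])

```text
t: 0.98
eef_pos: [0.5088, -0.4906, 0.1875]
tool_rot: [-0.0, 0.958, -0.288, -0.0]
contact_force: [-0.3, 0.3, 0.1]
gripper_width: 0.997
```

send_rows([
  {"translation":[0.005,-0.0315,0.006],"rot":[0,0,-3.65],"grip":0.085},
  {"translation":[0.005,-0.0315,0.006],"rot":[0,0,-3.65],"grip":0.085},
  {"translation":[0.005,-0.0315,0.006],"rot":[0,0,-3.65],"grip":0.085},
  {"translation":[0.005,-0.0315,0.006],"rot":[0,0,-3.65],"grip":0.085},
  {"translation":[0.005,-0.0315,0.006],"rot":[0,0,-3.65],"grip":0.085},
])

```text
t: 1.4
eef_pos: [0.6005, -0.3608, 0.1576]
tool_rot: [-0.0, 0.991, -0.133, -0.0]
contact_force: [0.5, 0.1, 0.0]
gripper_width: 0.993
```

Run:
```python
from m import *
plan(.6494,-.2115,.12,2.6)
```

```text
t=1.40 pos [ 0.6005 -0.3608  0.1576] yaw -15.26 tilt [-0.0003  0.0002 -1.    ] w 0.993 F [0.5168 0.0575 0.0315]
rows n=5 trans [0.0055,-0.0311,0.0075] rotz -3.57  tot d=17.9 D=[ 0.0489  0.1493 -0.0376]
```

Tracking is exact.

send_rows([
  {"translation":[0.0055,-0.031,0.0075],"rot":[0,0,-3.57],"grip":0.085},
  {"translation":[0.0055,-0.031,0.0075],"rot":[0,0,-3.57],"grip":0.085},
  {"translation":[0.0055,-0.031,0.0075],"rot":[0,0,-3.57],"grip":0.085},
  {"translation":[0.0055,-0.031,0.0075],"rot":[0,0,-3.57],"grip":0.085},
  {"translation":[0.0055,-0.031,0.0075],"rot":[0,0,-3.57],"grip":0.085},
])

```text
t: 1.82
eef_pos: [0.6495, -0.2119, 0.1202]
tool_rot: [-0.0, 1.0, 0.023, -0.0]
contact_force: [0.5, -0.1, -0.4]
gripper_width: 0.995
```

Run:
```python
from m import *
snap('wrist','w1.png')
plan(.6494,-.2115,.022,2.6)
```

```text
t=1.87 pos [ 0.6504 -0.2019  0.1187] yaw 3.30 tilt [-0.0012  0.0068 -1.    ] w 0.993 F [-0.065   6.6423 -0.5696]
rows n=5 trans [-0.0003,0.0019,0.0193] rotz 0.14  tot d=-0.7 D=[-0.001  -0.0096 -0.0967]
```

View pics/w1.png

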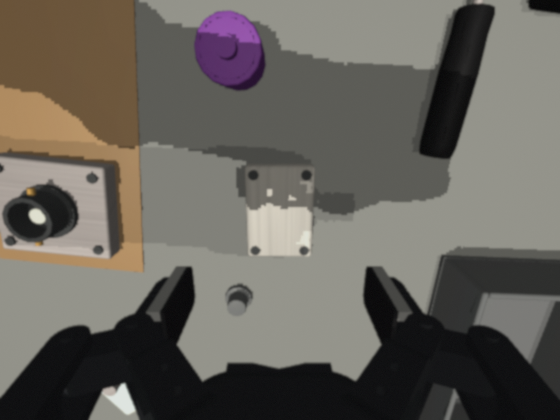

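Run:
```python
from m import *
c=load('w1')
Q=np.array([onplane(c,u,v,.014) for u,v in [(247,165),(314,165),(311,256),(247,256)]]);print(Q,Q.mean(0))
plan(.6494,-.2115,.022,2.6)
```

```text
[[ 0.6221 -0.1731  0.014 ]
 [ 0.6743 -0.1708  0.014 ]
 [ 0.6782 -0.2496  0.014 ]
 [ 0.623  -0.2521  0.014 ]] [ 0.6494 -0.2114  0.014 ]
t=1.87 pos [ 0.6504 -0.2019  0.1187] yaw 3.30 tilt [-0.0012  0.0068 -1.    ] w 0.993 F [-0.065   6.6423 -0.5696]
rows n=5 trans [-0.0003,0.0019,0.0193] rotz 0.14  tot d=-0.7 D=[-0.001  -0.0096 -0.0967]
```

send_rows([
  {"translation":[0,0,0.01],"rot":[0,0,0],"grip":0.085},
  {"translation":[0,0,0.03],"rot":[0,0,0],"grip":0.085},
  {"translation":[0,0,0.03],"rot":[0,0,0],"grip":0.085},
  {"translation":[0,0,0.01],"rot":[0,0,0],"grip":0.085},
  {"translation":[0,0,0],"rot":[0,0,0],"grip":0.085},
])

```text
t: 2.28
eef_pos: [0.6462, -0.214, 0.0372]
tool_rot: [-0.001, 1.0, 0.02, -0.003]
contact_force: [0.3, 0.1, 0.1]
gripper_width: 0.997
```

Run:
```python
from m import *
plan(.6494,-.2115,.021,2.6)
```

```text
t=2.28 pos [ 0.6462 -0.214   0.0372] yaw 2.33 tilt [-0.0065  0.001  -1.    ] w 0.997 F [0.2898 0.1023 0.1003]
rows n=5 trans [0.0007,-0.0005,0.0032] rotz -0.05  tot d=0.3 D=[ 0.0032  0.0025 -0.0162]
```

send_rows([
  {"translation":[0,0,0.008],"rot":[0,0,0],"grip":0.085},
  {"translation":[0,0,0.008],"rot":[0,0,0],"grip":0.085},
  {"translation":[0,0,0],"rot":[0,0,0],"grip":0.085},
  {"translation":[0,0,0],"rot":[0,0,0],"grip":0.085},
  {"translation":[0,0,0],"rot":[0,0,0],"grip":0.085},
])

```text
t: 2.7
eef_pos: [0.6497, -0.2135, 0.0257]
tool_rot: [0.0, 1.0, 0.021, 0.001]
contact_force: [0.3, 0.6, 0.9]
gripper_width: 0.996
```

Run:
```python
from m import *
plan(.6494,-.2115,.021,2.6)
```

```text
t=2.70 pos [ 0.6497 -0.2135  0.0257] yaw 2.40 tilt [ 0.0014 -0.0004 -1.    ] w 0.996 F [0.3475 0.6271 0.941 ]
rows n=5 trans [-0.0000,-0.0004,0.0009] rotz -0.04  tot d=0.2 D=[-0.0003  0.002  -0.0047]
```

send_rows([
  {"translation":[0,-0.002,0.003],"rot":[0,0,0],"grip":0.085},
  {"translation":[0,0,0.003],"rot":[0,0,0],"grip":0.085},
  {"translation":[0,0,0],"rot":[0,0,0],"grip":0.06},
  {"translation":[0,0,0],"rot":[0,0,0],"grip":0.045},
  {"translation":[0,0,0],"rot":[0,0,0],"grip":0.045},
])

```text
t: 3.12
eef_pos: [0.6494, -0.2114, 0.0193]
tool_rot: [0.0, 1.0, 0.021, 0.0]
contact_force: [2.2, -0.9, -1.7]
gripper_width: 0.638
```

send_rows([
  {"translation":[0,0,0],"rot":[0,0,0],"grip":0.045},
  {"translation":[0,0,0],"rot":[0,0,0],"grip":0.045},
  {"translation":[0,0,0],"rot":[0,0,0],"grip":0.045},
  {"translation":[0,0,0],"rot":[0,0,0],"grip":0.045},
  {"translation":[0,0,0],"rot":[0,0,0],"grip":0.045},
])

```text
t: 3.53
eef_pos: [0.6494, -0.2114, 0.0192]
tool_rot: [0.0, 1.0, 0.021, 0.0]
contact_force: [-1.1, -1.0, 4.1]
gripper_width: 0.642
```

Run:
```python
from m import *
plan(.6494,-.2115,.12,2.6)
snap('wrist','w2.png')
```

```text
t=3.53 pos [ 0.6494 -0.2114  0.0192] yaw 2.41 tilt [ 0.0007 -0.0002 -1.    ] w 0.642 F [-1.0534 -0.9915  4.0616]
rows n=5 trans [0.0000,0.0000,-0.0202] rotz -0.04  tot d=0.2 D=[ 0.     -0.0001  0.1008]
```

View pics/w2.png

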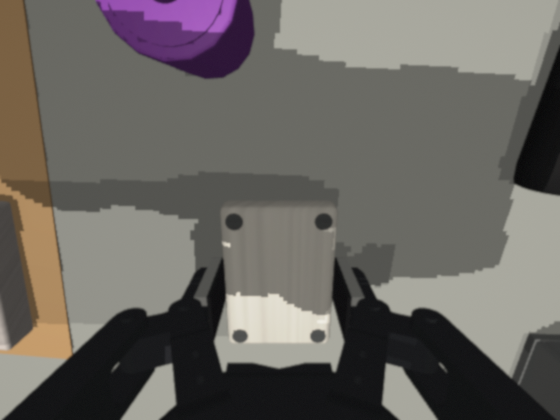

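send_rows([
  {"translation":[0,0,-0.01],"rot":[0,0,0],"grip":0.045},
  {"translation":[0,0,-0.02],"rot":[0,0,0],"grip":0.045},
  {"translation":[0,0,-0.03],"rot":[0,0,0],"grip":0.045},
  {"translation":[0,0,-0.03],"rot":[0,0,0],"grip":0.045},
  {"translation":[0,0,-0.015],"rot":[0,0,0],"grip":0.045},
])

```text
t: 4.0
eef_pos: [0.6502, -0.2116, 0.1274]
tool_rot: [0.0, 1.0, 0.021, 0.002]
contact_force: [1.7, 0.7, -1.5]
gripper_width: 0.639
```

Run:
```python
from m import *
plan(.4794,-.0048,.09,-3.95)
```

```text
t=4.00 pos [ 0.6502 -0.2116  0.1274] yaw 2.40 tilt [ 0.0035 -0.0009 -1.    ] w 0.639 F [ 1.6502  0.6627 -1.545 ]
rows n=10 trans [-0.0173,-0.0206,0.0037] rotz 0.64  tot d=-6.4 D=[-0.1708  0.2068 -0.0374]
```

send_rows([
  {"translation":[-0.01,-0.012,0],"rot":[0,0,0.64],"grip":0.045},
  {"translation":[-0.0205,-0.024,0],"rot":[0,0,0.64],"grip":0.045},
  {"translation":[-0.0205,-0.024,0],"rot":[0,0,0.64],"grip":0.045},
  {"translation":[-0.0205,-0.024,0],"rot":[0,0,0.64],"grip":0.045},
  {"translation":[-0.0205,-0.024,0],"rot":[0,0,0.64],"grip":0.045},
])

```text
t: 4.42
eef_pos: [0.5533, -0.1042, 0.1233]
tool_rot: [-0.0, 1.0, -0.007, -0.001]
contact_force: [0.5, 0.3, -1.2]
gripper_width: 0.641
```

send_rows([
  {"translation":[-0.0205,-0.024,0.007],"rot":[0,0,0.64],"grip":0.045},
  {"translation":[-0.0205,-0.024,0.01],"rot":[0,0,0.64],"grip":0.045},
  {"translation":[-0.0205,-0.024,0.01],"rot":[0,0,0.64],"grip":0.045},
  {"translation":[-0.015,-0.018,0.01],"rot":[0,0,0.64],"grip":0.045},
  {"translation":[-0.0045,-0.007,0],"rot":[0,0,0.64],"grip":0.045},
])

```text
t: 4.83
eef_pos: [0.4726, -0.0028, 0.0849]
tool_rot: [-0.0, 0.999, -0.033, -0.003]
contact_force: [-0.4, -0.3, -2.8]
gripper_width: 0.64
```

Run:
```python
from m import *
plan(.4794,-.0048,.03,-3.95)
```

```text
t=4.83 pos [ 0.4726 -0.0028  0.0849] yaw -3.79 tilt [-0.0059  0.0004 -1.    ] w 0.640 F [-0.4462 -0.2637 -2.763 ]
rows n=5 trans [0.0014,0.0003,0.0110] rotz 0.03  tot d=-0.2 D=[ 0.0068 -0.002  -0.0549]
```

send_rows([
  {"translation":[0.003,0.001,0.01],"rot":[0,0,0],"grip":0.045},
  {"translation":[0.002,0,0.02],"rot":[0,0,0.1],"grip":0.045},
  {"translation":[0,0,0.015],"rot":[0,0,0],"grip":0.045},
  {"translation":[0,0,0.005],"rot":[0,0,0],"grip":0.045},
  {"translation":[0,0,0],"rot":[0,0,0],"grip":0.045},
])

```text
t: 5.25
eef_pos: [0.4815, -0.0076, 0.0354]
tool_rot: [0.0, 0.999, -0.036, -0.001]
contact_force: [0.4, -0.2, -2.0]
gripper_width: 0.638
```

Run:
```python
from m import *
plan(.4794,-.0048,.02,-3.95)
```

```text
t=5.25 pos [ 0.4815 -0.0076  0.0354] yaw -4.12 tilt [-0.0028 -0.0004 -1.    ] w 0.638 F [ 0.3514 -0.2051 -2.0458]
rows n=5 trans [-0.0005,-0.0005,0.0031] rotz -0.03  tot d=0.2 D=[-0.0021  0.0028 -0.0154]
```

send_rows([
  {"translation":[-0.002,-0.003,0.006],"rot":[0,0,-0.1],"grip":0.045},
  {"translation":[0,0,0.004],"rot":[0,0,0],"grip":0.045},
  {"translation":[0,0,0],"rot":[0,0,0],"grip":0.045},
  {"translation":[0,0,0],"rot":[0,0,0],"grip":0.045},
  {"translation":[0,0,0],"rot":[0,0,0],"grip":0.045},
])

```text
t: 5.67
eef_pos: [0.4807, -0.0038, 0.0272]
tool_rot: [0.0, 0.999, -0.035, 0.0]
contact_force: [-0.1, -0.5, -1.3]
gripper_width: 0.64
```

Run:
```python
from m import *
plan(.4794,-.0048,.02,-3.95)
```

```text
t=5.67 pos [ 0.4807 -0.0038  0.0272] yaw -3.99 tilt [ 0.0007 -0.0001 -1.    ] w 0.640 F [-0.0555 -0.5162 -1.3093]
rows n=5 trans [-0.0003,0.0002,0.0014] rotz -0.01  tot d=0.0 D=[-0.0013 -0.001  -0.0072]
```

send_rows([
  {"translation":[-0.001,0.001,0.004],"rot":[0,0,0],"grip":0.045},
  {"translation":[0,0,0.003],"rot":[0,0,0],"grip":0.045},
  {"translation":[0,0,0],"rot":[0,0,0],"grip":0.045},
  {"translation":[0,0,0],"rot":[0,0,0],"grip":0.045},
  {"translation":[0,0,0],"rot":[0,0,0],"grip":0.045},
])

```text
t: 6.08
eef_pos: [0.4793, -0.0047, 0.0197]
tool_rot: [0.0, 0.999, -0.035, -0.0]
contact_force: [1.0, -0.3, -2.9]
gripper_width: 0.646
```

Run:
```python
from m import *
plan(.4794,-.0048,.0195,-3.95)
c=snap('top','t2.png'); snap('wrist','w3.png')
cv2.imwrite('pics/t2c.png',cv2.resize(c['pixels'][190:290,170:400,::-1],None,fx=3,fy=3,interpolation=cv2.INTER_CUBIC))
```

```text
t=6.08 pos [ 0.4793 -0.0047  0.0197] yaw -3.99 tilt [-0.0001 -0.     -1.    ] w 0.646 F [ 0.9662 -0.2975 -2.9096]
rows n=5 trans [0.0000,0.0000,0.0000] rotz -0.01  tot d=0.0 D=[ 0.0001 -0.0001 -0.0002]
```

View pics/w3.png

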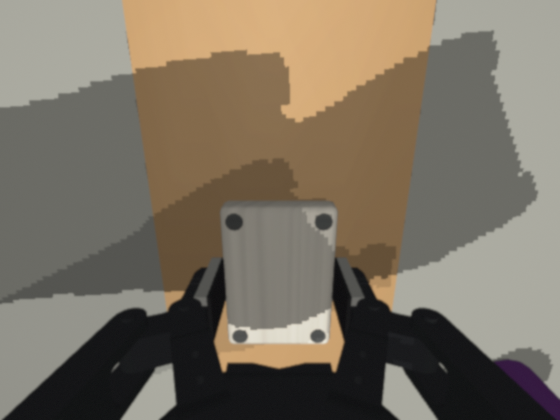

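send_rows([
  {"translation":[0,0,0.0007],"rot":[0,0,0],"grip":0.045},
  {"translation":[0,0,0],"rot":[0,0,0],"grip":0.075},
  {"translation":[0,0,0],"rot":[0,0,0],"grip":0.075},
  {"translation":[0,0,0],"rot":[0,0,0],"grip":0.075},
  {"translation":[0,0,0],"rot":[0,0,0],"grip":0.085},
])

```text
t: 6.6
eef_pos: [0.4796, -0.0046, 0.0193]
tool_rot: [-0.0, 0.999, -0.035, 0.0]
contact_force: [0.4, -0.4, 0.5]
gripper_width: 0.985
```

send_rows([
  {"translation":[0,0,-0.01],"rot":[0,0,0],"grip":0.085},
  {"translation":[0,0,-0.02],"rot":[0,0,0],"grip":0.085},
  {"translation":[0,0,-0.03],"rot":[0,0,0],"grip":0.085},
  {"translation":[0,0,-0.03],"rot":[0,0,0],"grip":0.085},
  {"translation":[0,0,-0.02],"rot":[0,0,0],"grip":0.085},
])

```text
t: 7.02
eef_pos: [0.4801, -0.0044, 0.1322]
tool_rot: [-0.0, 0.999, -0.035, 0.001]
contact_force: [0.6, 0.2, 0.2]
gripper_width: 0.995
```

Run:
```python
from m import *
c=snap('wrist','w4.png'); snap('side','s4.png')
plan(.6813,-.0279,.15,-3.95)
```

```text
t=7.12 pos [ 0.4818 -0.0044  0.1331] yaw -4.00 tilt [ 0.0072 -0.0001 -1.    ] w 0.995 F [0.7506 0.1149 0.4615]
rows n=10 trans [0.0201,0.0010,-0.0017] rotz -0.01  tot d=0.1 D=[ 0.1995 -0.0235  0.0169]
```

View pics/w4.png

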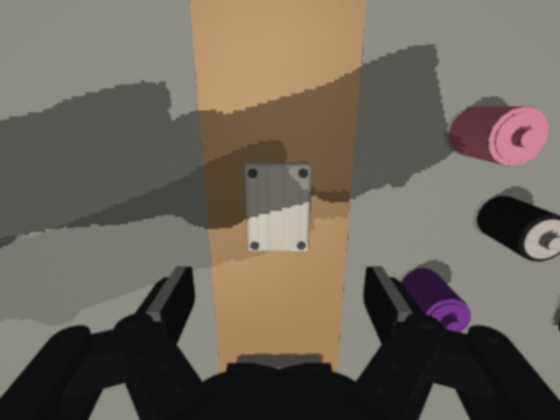

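View pics/s4.png

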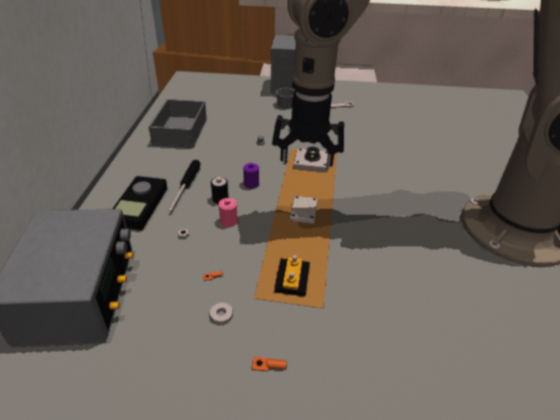

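Run:
```python
from m import *
t=load('top0')
for n,u,v in [('pink',263,173.),('purple',318,183.5),('black',291.5,160.5)]: print(n,onplane(t,u,v,.055))
w=load('w4')
Q=np.array([onplane(w,u,v,.014) for u,v in [(246,163),(310,163),(310,251),(247,251)]]);print(inS(Q.mean(0)),np.degrees(np.arctan2(*(Q[1]-Q[0])[1::-1])),(np.degrees(np.arctan2(*(Q[2]-Q[3])[1::-1]))))
s=load('s4'); hsv=cv2.cvtColor(s['pixels'],cv2.COLOR_RGB2HSV)
cv2.imwrite('pics/s4c.png',cv2.resize(s['pixels'][185:235,270:340,::-1],None,fx=10,fy=10,interpolation=cv2.INTER_NEAREST))
```

```text
pink [0.6479 0.0479 0.055 ]
purple [ 0.617  -0.0962  0.055 ]
black [ 0.6805 -0.0279  0.055 ]
(np.float64(-0.286355829973115), np.float64(-0.04722482310483765)) -4.011455674951637 -4.039705537549971
```

View pics/s4c.png

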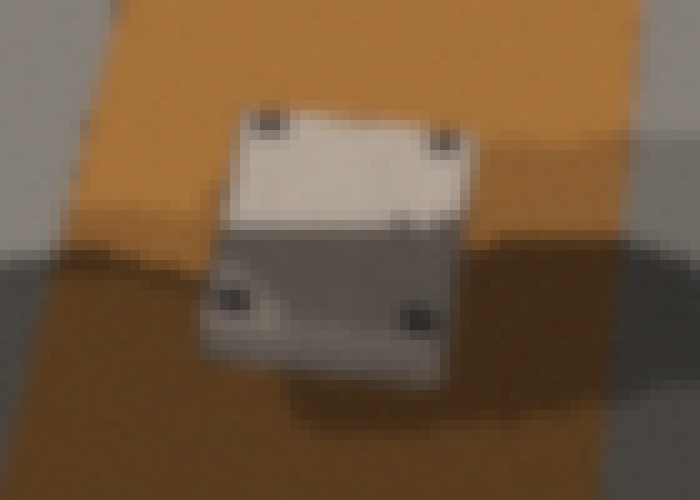

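send_rows([
  {"translation":[0.01,0,-0.006],"rot":[0,0,0],"grip":0.085},
  {"translation":[0.025,0.001,-0.006],"rot":[0,0,0],"grip":0.085},
  {"translation":[0.03,0.0015,-0.005],"rot":[0,0,0],"grip":0.085},
  {"translation":[0.03,0.0015,0],"rot":[0,0,0],"grip":0.085},
  {"translation":[0.03,0.0015,0],"rot":[0,0,0],"grip":0.085},
])

```text
t: 7.53
eef_pos: [0.6046, -0.0191, 0.1463]
tool_rot: [0.0, 0.999, -0.035, -0.0]
contact_force: [0.3, -0.7, 0.1]
gripper_width: 0.996
```

send_rows([
  {"translation":[0.03,0.0015,0],"rot":[0,0,0],"grip":0.085},
  {"translation":[0.025,0.0015,0],"rot":[0,0,0],"grip":0.085},
  {"translation":[0.015,0.001,0],"rot":[0,0,0],"grip":0.085},
  {"translation":[0.005,0,0],"rot":[0,0,0],"grip":0.085},
  {"translation":[0,0,0],"rot":[0,0,0],"grip":0.085},
])

```text
t: 7.95
eef_pos: [0.6784, -0.028, 0.1452]
tool_rot: [-0.0, 0.999, -0.035, -0.0]
contact_force: [-0.6, 0.3, -0.0]
gripper_width: 0.996
```

Run:
```python
from m import *
c=snap('wrist','w5.png')
plan(.6811,-.0279,.15,-3.95)
```

```text
t=8.00 pos [ 0.6773 -0.0278  0.1453] yaw -3.98 tilt [-0.0018  0.0002 -1.    ] w 0.996 F [ 0.0196 -0.0807  0.2825]
rows n=5 trans [0.0008,-0.0000,-0.0009] rotz -0.01  tot d=0.0 D=[ 0.0038 -0.0001  0.0047]
```

View pics/w5.png

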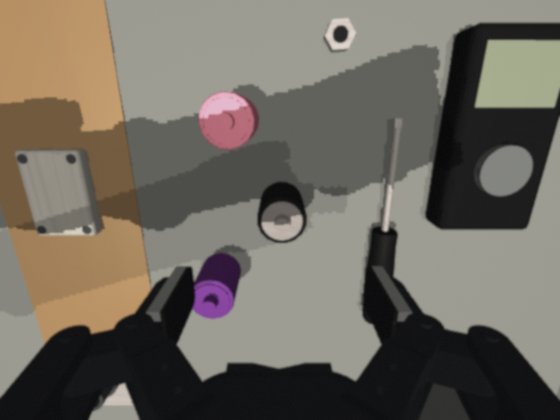

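Run:
```python
from m import *
w=load('w5')
print(onplane(w,282,218,.052), onplane(w,388,225,.01),onplane(w,372,310,.02),onplane(w,394,150,.01),onplane(w,215,299,.052))
P=cloud(w)
for u,v in [(388,225),(380,260),(375,300),(282,205)]: print(P[v,u])
```

```text
[ 0.6801 -0.0275  0.052 ] [ 0.778 -0.057  0.01 ] [ 0.7627 -0.1434  0.02  ] [0.7799 0.0126 0.01  ] [ 0.6177 -0.0976  0.052 ]
[ 0.7769 -0.0557  0.0129]
[ 0.7675 -0.0861  0.0229]
[ 0.7199 -0.0288  0.1588]
[ 0.6808 -0.0167  0.0523]
```

send_rows([
  {"translation":[0.003,0,0.01],"rot":[0,0,0],"grip":0.075},
  {"translation":[0,0,0.02],"rot":[0,0,0],"grip":0.075},
  {"translation":[0,0,0.02],"rot":[0,0,0],"grip":0.075},
  {"translation":[0,0,0.01],"rot":[0,0,0],"grip":0.075},
  {"translation":[0,0,0],"rot":[0,0,0],"grip":0.075},
])

```text
t: 8.42
eef_pos: [0.6783, -0.0283, 0.0829]
tool_rot: [0.0, 0.999, -0.035, -0.003]
contact_force: [-0.4, 0.1, 0.6]
gripper_width: 0.88
```

Run:
```python
from m import *
plan(.6805,-.0277,.036,-3.95)
```

```text
t=8.42 pos [ 0.6783 -0.0283  0.0829] yaw -3.96 tilt [-0.0059 -0.0003 -1.    ] w 0.880 F [-0.4037  0.1333  0.5854]
rows n=5 trans [0.0004,-0.0001,0.0094] rotz -0.00  tot d=0.0 D=[ 0.0022  0.0006 -0.0469]
```

send_rows([
  {"translation":[0.001,0,0.01],"rot":[0,0,0],"grip":0.075},
  {"translation":[0,0,0.015],"rot":[0,0,0],"grip":0.075},
  {"translation":[0,0,0.015],"rot":[0,0,0],"grip":0.075},
  {"translation":[0,0,0.005],"rot":[0,0,0],"grip":0.075},
  {"translation":[0,0,0],"rot":[0,0,0],"grip":0.075},
])

```text
t: 8.83
eef_pos: [0.6807, -0.0284, 0.0387]
tool_rot: [0.0, 0.999, -0.035, -0.002]
contact_force: [-0.3, -0.4, -1.3]
gripper_width: 0.876
```

send_rows([
  {"translation":[0,0,0],"rot":[0,0,0],"grip":0.06},
  {"translation":[0,0,0],"rot":[0,0,0],"grip":0.05},
  {"translation":[0,0,0],"rot":[0,0,0],"grip":0.044},
  {"translation":[0,0,0],"rot":[0,0,0],"grip":0.03},
  {"translation":[0,0,0],"rot":[0,0,0],"grip":0.03},
])

```text
t: 9.25
eef_pos: [0.6827, -0.0282, 0.0421]
tool_rot: [-0.0, 0.999, -0.035, 0.001]
contact_force: [-2.4, -0.5, 4.4]
gripper_width: 0.457
```

send_rows([
  {"translation":[0,0,0],"rot":[0,0,0],"grip":0.03},
  {"translation":[0,0,0],"rot":[0,0,0],"grip":0.03},
  {"translation":[0,0,0],"rot":[0,0,0],"grip":0.03},
  {"translation":[0,0,0],"rot":[0,0,0],"grip":0.03},
  {"translation":[0,0,0],"rot":[0,0,0],"grip":0.03},
])

```text
t: 9.67
eef_pos: [0.6827, -0.0282, 0.0421]
tool_rot: [-0.0, 0.999, -0.035, 0.001]
contact_force: [-1.3, 1.0, 5.7]
gripper_width: 0.455
```

Run:
```python
from m import *
plan(.6805,-.0277,.13,-3.95)
c=snap('wrist','w6.png')
```

```text
t=9.67 pos [ 0.6827 -0.0282  0.0421] yaw -3.99 tilt [ 0.0012  0.     -1.    ] w 0.455 F [-1.346   1.0037  5.6728]
rows n=5 trans [-0.0004,-0.0001,-0.0176] rotz -0.01  tot d=0.0 D=[-0.0022  0.0005  0.0879]
```

View pics/w6.png

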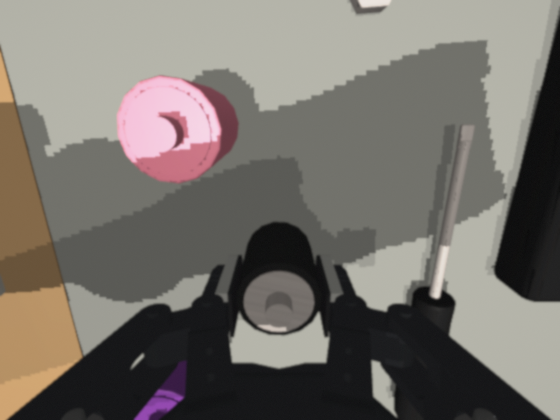

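Run:
```python
from m import *
w=load('w6')
for uv in [(279,302)]: print(onplane(w,*uv,.052),w['extrinsics'][:3,3])
```

```text
[ 0.682  -0.0298  0.052 ] [0.6876 0.0535 0.1667]
```

send_rows([
  {"translation":[0,0,-0.005],"rot":[0,0,0],"grip":0.03},
  {"translation":[0,0,-0.015],"rot":[0,0,0],"grip":0.03},
  {"translation":[0,0,-0.025],"rot":[0,0,0],"grip":0.03},
  {"translation":[0,0,-0.025],"rot":[0,0,0],"grip":0.03},
  {"translation":[0,0,-0.015],"rot":[0,0,0],"grip":0.03},
])

```text
t: 10.13
eef_pos: [0.6834, -0.0282, 0.1297]
tool_rot: [-0.0, 0.999, -0.035, 0.002]
contact_force: [1.3, -0.4, -1.2]
gripper_width: 0.456
```

Run:
```python
from m import *
plan(.4794,-.0048,.12,-3.95)
```

```text
t=10.13 pos [ 0.6834 -0.0282  0.1297] yaw -3.99 tilt [ 0.0035  0.0001 -1.    ] w 0.456 F [ 1.3373 -0.4063 -1.1874]
rows n=10 trans [-0.0205,-0.0009,0.0010] rotz -0.00  tot d=0.0 D=[-0.204   0.0234 -0.0097]
```

send_rows([
  {"translation":[-0.008,0,0],"rot":[0,0,0],"grip":0.03},
  {"translation":[-0.016,-0.001,0],"rot":[0,0,0],"grip":0.03},
  {"translation":[-0.024,-0.001,0],"rot":[0,0,0],"grip":0.03},
  {"translation":[-0.028,-0.001,0],"rot":[0,0,0],"grip":0.03},
  {"translation":[-0.028,-0.001,0],"rot":[0,0,0],"grip":0.03},
])

```text
t: 10.55
eef_pos: [0.5762, -0.0171, 0.1249]
tool_rot: [0.0, 0.999, -0.035, -0.001]
contact_force: [0.5, -0.3, -1.7]
gripper_width: 0.453
```

send_rows([
  {"translation":[-0.028,-0.001,0],"rot":[0,0,0],"grip":0.03},
  {"translation":[-0.028,-0.001,0],"rot":[0,0,0],"grip":0.03},
  {"translation":[-0.022,-0.001,0],"rot":[0,0,0],"grip":0.03},
  {"translation":[-0.013,-0.001,0],"rot":[0,0,0],"grip":0.03},
  {"translation":[-0.006,-0.001,0],"rot":[0,0,0],"grip":0.03},
])

```text
t: 10.97
eef_pos: [0.4786, -0.0056, 0.1251]
tool_rot: [0.001, 0.999, -0.035, -0.002]
contact_force: [0.4, -0.2, -2.0]
gripper_width: 0.451
```

Run:
```python
from m import *
plan(.4794,-.0048,.08,-3.95)
```

```text
t=10.97 pos [ 0.4786 -0.0056  0.1251] yaw -3.96 tilt [-0.0035 -0.0009 -1.    ] w 0.451 F [ 0.4344 -0.1653 -2.0378]
rows n=5 trans [0.0001,-0.0002,0.0090] rotz -0.00  tot d=0.0 D=[ 0.0008  0.0008 -0.0451]
```

send_rows([
  {"translation":[0,0,0.008],"rot":[0,0,0],"grip":0.03},
  {"translation":[0,0,0.016],"rot":[0,0,0],"grip":0.03},
  {"translation":[0,0,0.016],"rot":[0,0,0],"grip":0.03},
  {"translation":[0,0,0.008],"rot":[0,0,0],"grip":0.03},
  {"translation":[0,0,0.004],"rot":[0,0,0],"grip":0.03},
])

```text
t: 11.38
eef_pos: [0.482, -0.0054, 0.0724]
tool_rot: [-0.0, 0.999, -0.035, -0.001]
contact_force: [-0.1, 0.6, -1.0]
gripper_width: 0.455
```

send_rows([
  {"translation":[0,0,0],"rot":[0,0,0],"grip":0.03},
  {"translation":[0,0,0],"rot":[0,0,0],"grip":0.03},
  {"translation":[0,0,0],"rot":[0,0,0],"grip":0.03},
  {"translation":[0,0,0],"rot":[0,0,0],"grip":0.03},
  {"translation":[0,0,0],"rot":[0,0,0],"grip":0.03},
])

```text
t: 11.8
eef_pos: [0.4828, -0.0053, 0.0747]
tool_rot: [-0.0, 0.999, -0.035, 0.001]
contact_force: [0.6, 0.4, -2.6]
gripper_width: 0.452
```

Run:
```python
from m import *
plan(.4794,-.0048,.0565,-3.95)
c=snap('wrist','w7.png'); snap('side','s7.png')
cv2.imwrite('pics/s7c.png',cv2.resize(read_camera('side')['pixels'][130:250,230:370,::-1],None,fx=5,fy=5,interpolation=cv2.INTER_CUBIC))
```

```text
t=11.80 pos [ 0.4828 -0.0053  0.0747] yaw -3.99 tilt [ 0.0012 -0.     -1.    ] w 0.452 F [ 0.5592  0.4091 -2.6473]
rows n=5 trans [-0.0007,-0.0001,0.0036] rotz -0.01  tot d=0.0 D=[-0.0034  0.0005 -0.0182]
```

View pics/w7.png

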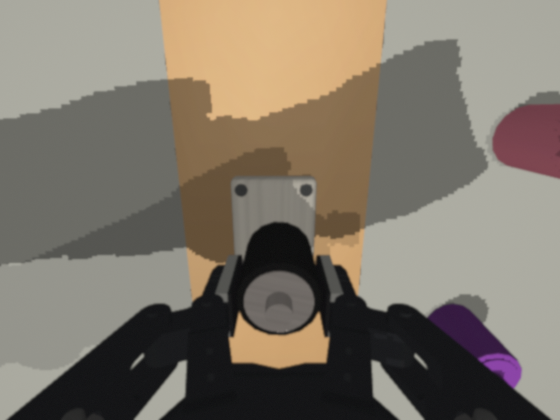

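View pics/s7c.png

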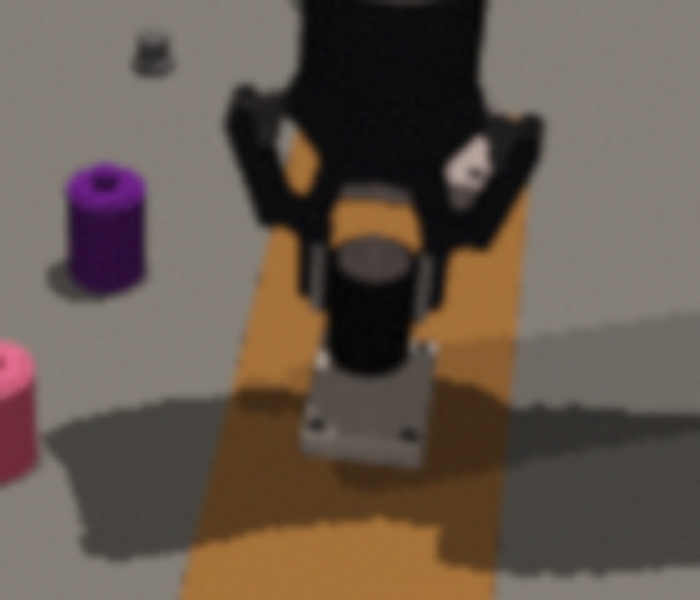

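send_rows([
  {"translation":[-0.0015,0,0.003],"rot":[0,0,0],"grip":0.03},
  {"translation":[-0.0015,-0.0005,0.004],"rot":[0,0,0],"grip":0.03},
  {"translation":[0,0,0.003],"rot":[0,0,0],"grip":0.03},
  {"translation":[0,0,0],"rot":[0,0,0],"grip":0.03},
  {"translation":[0,0,0],"rot":[0,0,0],"grip":0.03},
])

```text
t: 12.37
eef_pos: [0.4791, -0.0046, 0.0637]
tool_rot: [0.0, 0.999, -0.035, -0.0]
contact_force: [0.3, 0.1, -2.0]
gripper_width: 0.452
```

Run:
```python
from m import *
plan(.4794,-.0045,.0565,-3.95)
```

```text
t=12.37 pos [ 0.4791 -0.0046  0.0637] yaw -3.98 tilt [-0.0008  0.     -1.    ] w 0.452 F [ 0.2557  0.0921 -2.0135]
rows n=5 trans [0.0001,-0.0000,0.0014] rotz -0.01  tot d=0.0 D=[ 0.0003  0.0001 -0.0072]
```

send_rows([
  {"translation":[0,0,0.002],"rot":[0,0,0],"grip":0.03},
  {"translation":[0,0,0.002],"rot":[0,0,0],"grip":0.03},
  {"translation":[0,0,0.0015],"rot":[0,0,0],"grip":0.03},
  {"translation":[0,0,0.001],"rot":[0,0,0],"grip":0.03},
  {"translation":[0,0,0],"rot":[0,0,0],"grip":0.03},
])

```text
t: 12.78
eef_pos: [0.4792, -0.0046, 0.0574]
tool_rot: [0.0, 0.999, -0.035, -0.0]
contact_force: [0.0, 0.3, -1.9]
gripper_width: 0.453
```

Run:
```python
from m import *
plan(.4794,-.0045,.0561,-3.95)
```

```text
t=12.78 pos [ 0.4792 -0.0046  0.0574] yaw -3.99 tilt [-0.0004 -0.     -1.    ] w 0.453 F [ 0.0457  0.3415 -1.9039]
rows n=5 trans [0.0000,-0.0000,0.0003] rotz -0.01  tot d=0.0 D=[ 0.0002  0.0001 -0.0013]
```

send_rows([
  {"translation":[0,0,0.0008],"rot":[0,0,0],"grip":0.03},
  {"translation":[0,0,0.0004],"rot":[0,0,0],"grip":0.03},
  {"translation":[0,0,0],"rot":[0,0,0],"grip":0.03},
  {"translation":[0,0,0],"rot":[0,0,0],"grip":0.03},
  {"translation":[0,0,0],"rot":[0,0,0],"grip":0.03},
])

```text
t: 13.2
eef_pos: [0.4794, -0.0046, 0.0565]
tool_rot: [0.0, 0.999, -0.035, 0.0]
contact_force: [0.9, -0.2, -2.0]
gripper_width: 0.456
```

send_rows([
  {"translation":[0,0,0.0006],"rot":[0,0,0],"grip":0.03},
  {"translation":[0,0,0.0003],"rot":[0,0,0],"grip":0.03},
  {"translation":[0,0,0],"rot":[0,0,0],"grip":0.03},
  {"translation":[0,0,0],"rot":[0,0,0],"grip":0.03},
  {"translation":[0,0,0],"rot":[0,0,0],"grip":0.03},
])

```text
t: 13.62
eef_pos: [0.4795, -0.0046, 0.056]
tool_rot: [0.0, 0.999, -0.035, 0.0]
contact_force: [-0.8, -0.1, 5.5]
gripper_width: 0.454
```

send_rows([
  {"translation":[0,0,0],"rot":[0,0,0],"grip":0.044},
  {"translation":[0,0,0],"rot":[0,0,0],"grip":0.05},
  {"translation":[0,0,0],"rot":[0,0,0],"grip":0.06},
  {"translation":[0,0,0],"rot":[0,0,0],"grip":0.075},
  {"translation":[0,0,0],"rot":[0,0,0],"grip":0.085},
])

```text
t: 14.03
eef_pos: [0.4794, -0.0047, 0.0555]
tool_rot: [0.0, 0.999, -0.035, 0.0]
contact_force: [-0.2, -0.5, 0.1]
gripper_width: 0.951
```

send_rows([
  {"translation":[0,0,0],"rot":[0,0,0],"grip":0.085},
  {"translation":[0,0,-0.01],"rot":[0,0,0],"grip":0.085},
  {"translation":[0,0,-0.02],"rot":[0,0,0],"grip":0.085},
  {"translation":[0,0,-0.03],"rot":[0,0,0],"grip":0.085},
  {"translation":[0,0,-0.03],"rot":[0,0,0],"grip":0.085},
])

```text
t: 14.45
eef_pos: [0.4786, -0.0045, 0.1467]
tool_rot: [-0.0, 0.999, -0.035, -0.001]
contact_force: [0.6, 0.0, 0.3]
gripper_width: 0.994
```

send_rows([
  {"translation":[0,0,-0.02],"rot":[0,0,0],"grip":0.085},
  {"translation":[0,0,-0.01],"rot":[0,0,0],"grip":0.085},
  {"translation":[0,0,0],"rot":[0,0,0],"grip":0.085},
  {"translation":[0,0,0],"rot":[0,0,0],"grip":0.085},
  {"translation":[0,0,0],"rot":[0,0,0],"grip":0.085},
])

```text
t: 14.87
eef_pos: [0.4784, -0.0048, 0.1743]
tool_rot: [0.0, 0.999, -0.035, -0.001]
contact_force: [-0.3, -0.3, -0.5]
gripper_width: 0.997
```

Run:
```python
from m import *
c=snap('wrist','w8.png'); s=snap('side','s8.png')
cv2.imwrite('pics/s8c.png',cv2.resize(s['pixels'][150:250,250:350,::-1],None,fx=6,fy=6,interpolation=cv2.INTER_NEAREST))
plan(.52,.392,.12,86)
```

```text
t=14.97 pos [ 0.4784 -0.0047  0.1741] yaw -3.98 tilt [-0.0028  0.0001 -1.    ] w 0.992 F [-0.3375  0.2048  0.8091]
rows n=15 trans [0.0205,-0.0212,0.0036] rotz -6.00  tot d=90.0 D=[ 0.0416  0.3967 -0.0541]
```

View pics/w8.png

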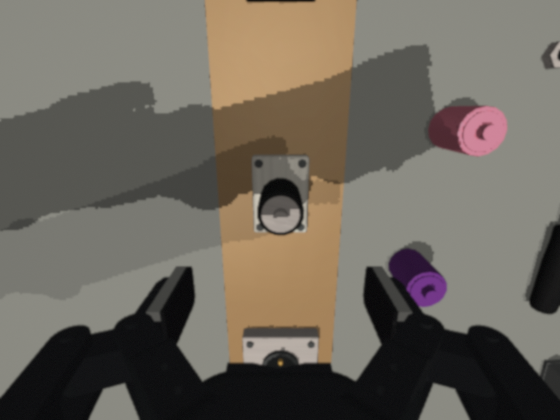

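View pics/s8c.png

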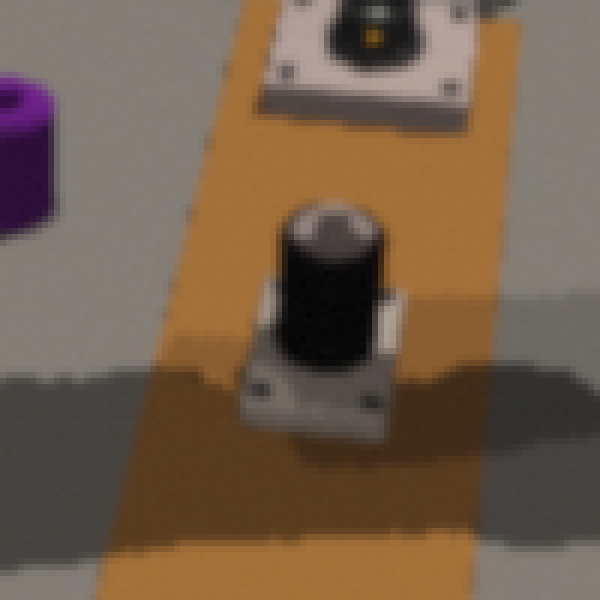

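Run:
```python
from m import *
w=load('w8'); s=load('s8')
for c,roi,lab in [(w,(250,175,315,245),'w'),(s,(290,180,320,200),'s')]:
    x0,y0,x1,y1=roi
    m=(cv2.cvtColor(c['pixels'],cv2.COLOR_RGB2HSV)[...,2]>70); 
    D=cloud(c)[...,2]
    mm=np.zeros(m.shape,np.uint8); mm[y0:y1,x0:x1]=(m&(D>.058))[y0:y1,x0:x1]
    ctr=max(cv2.findContours(mm,0,2)[0],key=cv2.contourArea); e=cv2.fitEllipse(ctr); print(lab,e,inS(onplane(c,*e[0],.066)))
Q=np.array([onplane(w,u,v,.014) for u,v in [(253,156),(308,155.5),(307,232),(254,233)]]);print(inS(Q.mean(0)))
```

```text
w ((280.1876220703125, 215.699951171875), (38.32765579223633, 38.869117736816406), 26.044147491455078) (np.float64(-0.8268945208665579), np.float64(-3.0330209471725924))
s ((304.1485290527344, 187.81260681152344), (6.835906505584717, 16.297950744628906), 84.33502197265625) (np.float64(2.4896722543273277), np.float64(-2.056960814498399))
(np.float64(-0.44914686898458483), np.float64(-0.8892506639626018))
```

Run:
```python
from m import *
w=load('w8')
cv2.imwrite('pics/w8c.png',cv2.resize(w['pixels'][145:245,235:325,::-1],None,fx=6,fy=6,interpolation=cv2.INTER_NEAREST))
```

```text
(no output)
```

View pics/w8c.png

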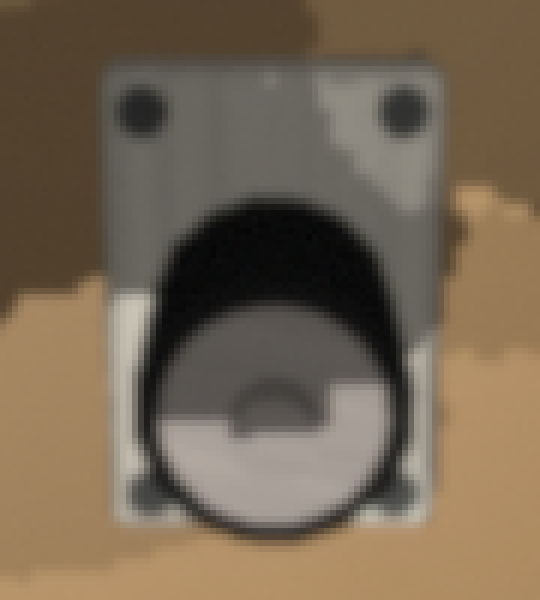

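Run:
```python
from m import *
w=load('w8')
for u,v,z in [(280.8,214.2,.052+.014),(280,177.5,.014),(280,155,.014),(280,232.5,.014)]: print(inS(onplane(w,u,v,z)))
```

```text
(np.float64(-0.3194258055038434), np.float64(-1.7086609095076397))
(np.float64(-0.9327161603056519), np.float64(17.62670501898748))
(np.float64(-0.9397526272980566), np.float64(39.438800098230026))
(np.float64(-0.9139627466838004), np.float64(-40.506338371084695))
```

send_rows([
  {"translation":[0.01,-0.01,0],"rot":[0,0,-5],"grip":0.085},
  {"translation":[0.02,-0.021,0],"rot":[0,0,-6],"grip":0.085},
  {"translation":[0.02,-0.021,0],"rot":[0,0,-6],"grip":0.085},
  {"translation":[0.02,-0.021,0],"rot":[0,0,-6],"grip":0.085},
  {"translation":[0.02,-0.021,0],"rot":[0,0,-6],"grip":0.085},
])

```text
t: 15.38
eef_pos: [0.5543, 0.1011, 0.1741]
tool_rot: [-0.0, 0.976, 0.218, -0.001]
contact_force: [0.2, 0.0, 0.2]
gripper_width: 0.994
```

send_rows([
  {"translation":[0.02,-0.021,0],"rot":[0,0,-6],"grip":0.085},
  {"translation":[0.02,-0.021,0],"rot":[0,0,-6],"grip":0.085},
  {"translation":[0.02,-0.021,0],"rot":[0,0,-6],"grip":0.085},
  {"translation":[0.02,-0.021,0],"rot":[0,0,-6],"grip":0.085},
  {"translation":[0.02,-0.021,0],"rot":[0,0,-6],"grip":0.085},
])

```text
t: 15.8
eef_pos: [0.5702, 0.2441, 0.1738]
tool_rot: [-0.0, 0.886, 0.464, -0.001]
contact_force: [-0.3, 0.3, -0.2]
gripper_width: 0.994
```

Run:
```python
from m import *
plan(.51,.392,.14,87)
```

```text
t=15.80 pos [0.5702 0.2441 0.1738] yaw 55.27 tilt [-0.002  -0.0004 -1.    ] w 0.994 F [-0.2557  0.3103 -0.1613]
rows n=5 trans [0.0232,-0.0225,0.0068] rotz -6.35  tot d=31.7 D=[-0.0602  0.1479 -0.0338]
```

send_rows([
  {"translation":[0.019,-0.018,0.005],"rot":[0,0,-6],"grip":0.085},
  {"translation":[0.019,-0.018,0.005],"rot":[0,0,-6],"grip":0.085},
  {"translation":[0.019,-0.018,0.005],"rot":[0,0,-5],"grip":0.085},
  {"translation":[0.019,-0.018,0.005],"rot":[0,0,-5],"grip":0.085},
  {"translation":[0.015,-0.014,0.005],"rot":[0,0,-4],"grip":0.085},
])

```text
t: 16.22
eef_pos: [0.5274, 0.3623, 0.1487]
tool_rot: [-0.001, 0.758, 0.652, -0.001]
contact_force: [0.2, 0.2, 0.8]
gripper_width: 0.997
```

send_rows([
  {"translation":[0.01,-0.01,0.005],"rot":[0,0,-3],"grip":0.085},
  {"translation":[0.005,-0.005,0],"rot":[0,0,-2],"grip":0.085},
  {"translation":[0,0,0],"rot":[0,0,0],"grip":0.085},
  {"translation":[0,0,0],"rot":[0,0,0],"grip":0.085},
  {"translation":[0,0,0],"rot":[0,0,0],"grip":0.085},
])

```text
t: 16.63
eef_pos: [0.5178, 0.3755, 0.1455]
tool_rot: [0.001, 0.732, 0.681, -0.0]
contact_force: [-0.2, -0.5, 0.2]
gripper_width: 0.991
```

Run:
```python
from m import *
c=snap('wrist','w9.png')
plan(.51,.392,.12,87)
```

```text
t=16.68 pos [0.5179 0.3755 0.1456] yaw 85.81 tilt [ 0.001  -0.0009 -1.    ] w 0.994 F [ 0.9373 -0.4816 -0.4452]
rows n=5 trans [0.0032,-0.0018,0.0051] rotz -0.24  tot d=1.2 D=[-0.0079  0.0165 -0.0256]
```

View pics/w9.png

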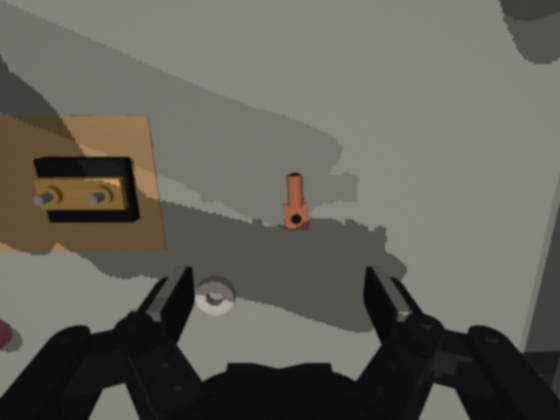

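Run:
```python
from m import *
c=load('w9')
cv2.imwrite('pics/w9c.png',cv2.resize(c['pixels'][165:240,265:330,::-1],None,fx=8,fy=8,interpolation=cv2.INTER_NEAREST))
```

```text
(no output)
```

View pics/w9c.png

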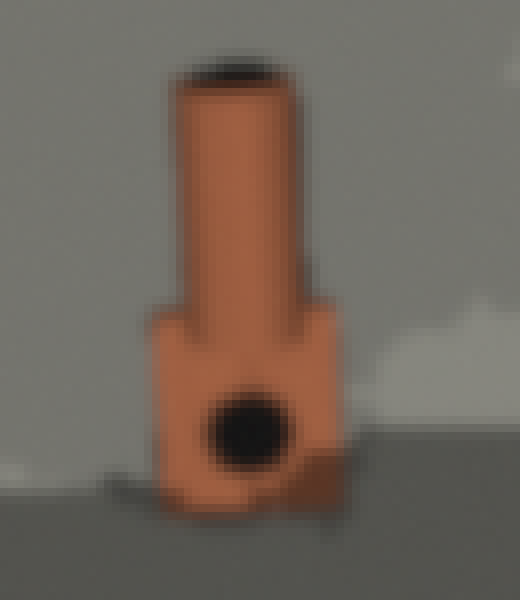

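Run:
```python
from m import *
c=load('w9')
b=onplane(c,294.4,175.6,.014);s=onplane(c,296,203.1,.005);e=onplane(c,296.9,228.5,.004)
print(b,s,e,np.linalg.norm((b-e)[:2]),np.linalg.norm((s-e)[:2]))
d=(e-b)[:2];a=np.degrees(np.arctan2(d[1],d[0]));u=d/np.linalg.norm(d)
ctr=(b+e)[:2]/2;print(a,ctr)
g=ctr-.011*u;print(g)
plan(g[0],g[1],.06,a+90)
```

```text
[0.4916 0.3906 0.014 ] [0.5197 0.3909 0.005 ] [0.5457 0.3904 0.004 ] 0.05410519366908113 0.02599235076647398
-0.18593145863450838 [0.5186 0.3905]
[0.5076 0.3905]
t=16.68 pos [0.5179 0.3755 0.1456] yaw 85.81 tilt [ 0.001  -0.0009 -1.    ] w 0.994 F [ 0.9373 -0.4816 -0.4452]
rows n=5 trans [0.0029,-0.0022,0.0171] rotz -0.80  tot d=4.0 D=[-0.0102  0.015  -0.0856]
```

send_rows([
  {"translation":[0.003,-0.002,0.01],"rot":[0,0,-1],"grip":0.07},
  {"translation":[0.004,-0.003,0.02],"rot":[0,0,-1],"grip":0.06},
  {"translation":[0.004,-0.003,0.025],"rot":[0,0,-1],"grip":0.05},
  {"translation":[0.003,-0.002,0.02],"rot":[0,0,-0.5],"grip":0.05},
  {"translation":[0,0,0.01],"rot":[0,0,0],"grip":0.05},
])

```text
t: 17.1
eef_pos: [0.5057, 0.3906, 0.0574]
tool_rot: [-0.0, 0.71, 0.704, -0.002]
contact_force: [-0.1, -0.2, -1.1]
gripper_width: 0.586
```

send_rows([
  {"translation":[0,0,0],"rot":[0,0,0],"grip":0.05},
  {"translation":[0,0,0],"rot":[0,0,0],"grip":0.05},
  {"translation":[0,0,0],"rot":[0,0,0],"grip":0.05},
  {"translation":[0,0,0],"rot":[0,0,0],"grip":0.05},
  {"translation":[0,0,0],"rot":[0,0,0],"grip":0.05},
])

```text
t: 17.52
eef_pos: [0.5078, 0.3919, 0.0618]
tool_rot: [0.0, 0.71, 0.704, 0.001]
contact_force: [0.2, -1.3, -0.4]
gripper_width: 0.584
```

Run:
```python
from m import *
plan(.508,.3906,.0195,89.2)
```

```text
t=17.52 pos [0.5078 0.3919 0.0618] yaw 89.48 tilt [ 0.0018  0.0012 -1.    ] w 0.584 F [ 0.2137 -1.2733 -0.3698]
rows n=5 trans [-0.0003,0.0000,0.0085] rotz 0.06  tot d=-0.3 D=[ 0.0002 -0.0013 -0.0423]
```

send_rows([
  {"translation":[-0.001,0,0.008],"rot":[0,0,0.2],"grip":0.04},
  {"translation":[0,0,0.012],"rot":[0,0,0],"grip":0.035},
  {"translation":[0,0,0.01],"rot":[0,0,0],"grip":0.035},
  {"translation":[0,0,0.005],"rot":[0,0,0],"grip":0.035},
  {"translation":[0,0,0],"rot":[0,0,0],"grip":0.035},
])

```text
t: 17.93
eef_pos: [0.506, 0.3895, 0.0232]
tool_rot: [-0.0, 0.711, 0.703, -0.002]
contact_force: [-0.6, 0.8, 0.6]
gripper_width: 0.411
```

send_rows([
  {"translation":[0,0,0],"rot":[0,0,0],"grip":0.035},
  {"translation":[0,0,0],"rot":[0,0,0],"grip":0.035},
  {"translation":[0,0,0],"rot":[0,0,0],"grip":0.035},
  {"translation":[0,0,0],"rot":[0,0,0],"grip":0.035},
  {"translation":[0,0,0],"rot":[0,0,0],"grip":0.035},
])

```text
t: 18.35
eef_pos: [0.5072, 0.3907, 0.0259]
tool_rot: [0.0, 0.711, 0.703, 0.0]
contact_force: [-0.4, -0.2, 1.1]
gripper_width: 0.408
```

Run:
```python
from m import *
plan(.508,.3906,.0195,89.2)
```

```text
t=18.35 pos [0.5072 0.3907 0.0259] yaw 89.31 tilt [ 0.0005  0.0003 -1.    ] w 0.408 F [-0.445  -0.1813  1.1262]
rows n=5 trans [-0.0000,0.0002,0.0013] rotz 0.02  tot d=-0.1 D=[ 0.0008 -0.0001 -0.0064]
```

send_rows([
  {"translation":[0,0.001,0.003],"rot":[0,0,0],"grip":0.035},
  {"translation":[0,0,0.003],"rot":[0,0,0],"grip":0.035},
  {"translation":[0,0,0],"rot":[0,0,0],"grip":0.025},
  {"translation":[0,0,0],"rot":[0,0,0],"grip":0.018},
  {"translation":[0,0,0],"rot":[0,0,0],"grip":0.006},
])

```text
t: 18.77
eef_pos: [0.5079, 0.3905, 0.0194]
tool_rot: [-0.0, 0.711, 0.703, -0.0]
contact_force: [0.1, -0.8, -0.7]
gripper_width: 0.143
```

send_rows([
  {"translation":[0,0,0],"rot":[0,0,0],"grip":0.006},
  {"translation":[0,0,0],"rot":[0,0,0],"grip":0.006},
  {"translation":[0,0,0],"rot":[0,0,0],"grip":0.006},
  {"translation":[0,0,0],"rot":[0,0,0],"grip":0.006},
  {"translation":[0,0,0],"rot":[0,0,0],"grip":0.006},
])

```text
t: 19.18
eef_pos: [0.508, 0.3905, 0.0195]
tool_rot: [0.0, 0.711, 0.703, -0.0]
contact_force: [-0.3, 1.0, 0.1]
gripper_width: 0.142
```

Run:
```python
from m import *
plan(.508,.3906,.12,89.2)
c=snap('wrist','w10.png')
cv2.imwrite('pics/w10c.png',cv2.resize(c['pixels'][180:350,180:380,::-1],None,fx=3,fy=3,interpolation=cv2.INTER_CUBIC))
```

```text
t=19.18 pos [0.508  0.3905 0.0195] yaw 89.31 tilt [-0.     -0.0001 -1.    ] w 0.142 F [-0.3402  1.0337  0.0634]
rows n=5 trans [0.0000,-0.0000,-0.0201] rotz 0.02  tot d=-0.1 D=[-0.      0.0001  0.1005]
```

View pics/w10c.png

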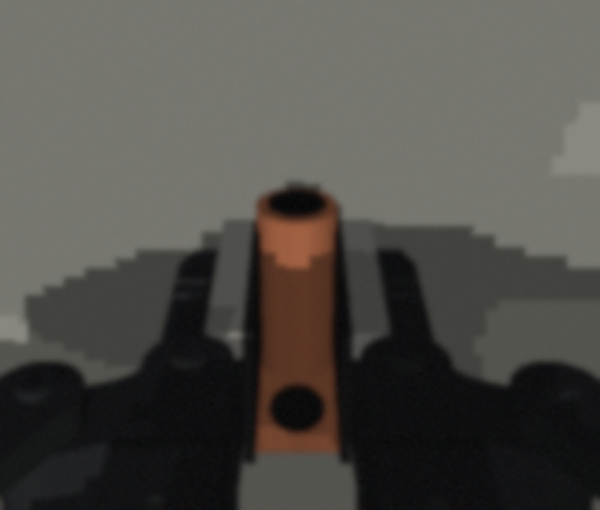

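Run:
```python
from m import *
c=load('w10')
print(onplane(c,279,248.5+180-180,.0125),onplane(c,279,250.5,.014),onplane(c,279,330,.004), S(0,-.094))
```

```text
[0.4899 0.3906 0.0125] [0.4902 0.3906 0.014 ] [0.5457 0.3899 0.004 ] [ 0.4729 -0.0986]
```

send_rows([
  {"translation":[0,0,-0.01],"rot":[0,0,0],"grip":0.006},
  {"translation":[0,0,-0.02],"rot":[0,0,0],"grip":0.006},
  {"translation":[0,0,-0.03],"rot":[0,0,0],"grip":0.006},
  {"translation":[0,0,-0.035],"rot":[0,0,0],"grip":0.006},
  {"translation":[0,0,-0.03],"rot":[0,0,0],"grip":0.006},
])

```text
t: 19.65
eef_pos: [0.5078, 0.3909, 0.1471]
tool_rot: [-0.0, 0.711, 0.703, 0.0]
contact_force: [0.9, 0.8, -0.0]
gripper_width: 0.143
```

Run:
```python
from m import *
x,y=S(0,-.094)
plan(x+.08,y+.1,.15,-3.95)
```

```text
t=19.65 pos [0.5078 0.3909 0.1471] yaw 89.34 tilt [ 0.0003  0.0007 -1.    ] w 0.143 F [ 0.9482  0.8255 -0.0239]
rows n=15 trans [-0.0241,-0.0158,-0.0002] rotz -5.78  tot d=86.7 D=[ 0.0451 -0.3895  0.0029]
```

```bash
sed -i 's/def plan(x,y,z,yaw,calls=None):/def plan(x,y,z,yaw,calls=None,absd=False):/; s/    D=np.array(\[x,y,z\])-p/    if absd: d=yaw-y0\n    D=np.array([x,y,z])-p/' m.py
python3 - <<'E'
from m import *
x,y=S(0,-.0945)
plan(x,y,.15,-3.95,absd=True)
plan(x,y,.15,-3.95,absd=True,calls=4)
E
```

```text
t=19.65 pos [0.5078 0.3909 0.1471] yaw 89.34 tilt [ 0.0003  0.0007 -1.    ] w 0.143 F [ 0.9482  0.8255 -0.0239]
rows n=15 trans [-0.0280,0.0236,-0.0002] rotz 6.22  tot d=-93.3 D=[-0.035  -0.49    0.0029]
t=19.65 pos [0.5078 0.3909 0.1471] yaw 89.34 tilt [ 0.0003  0.0007 -1.    ] w 0.143 F [ 0.9482  0.8255 -0.0239]
rows n=20 trans [-0.0208,0.0180,-0.0001] rotz 4.66  tot d=-93.3 D=[-0.035  -0.49    0.0029]
```

send_rows([
  {"translation":[-0.02,0.018,0],"rot":[0,0,4.65],"grip":0.006},
  {"translation":[-0.021,0.018,0],"rot":[0,0,4.65],"grip":0.006},
  {"translation":[-0.021,0.018,0],"rot":[0,0,4.65],"grip":0.006},
  {"translation":[-0.021,0.018,0],"rot":[0,0,4.65],"grip":0.006},
  {"translation":[-0.021,0.018,0],"rot":[0,0,4.65],"grip":0.006},
])

```text
t: 20.07
eef_pos: [0.5789, 0.2724, 0.1455]
tool_rot: [0.0, 0.839, 0.543, 0.001]
contact_force: [1.0, 0.6, -1.1]
gripper_width: 0.144
```

send_rows([
  {"translation":[-0.021,0.018,0],"rot":[0,0,4.65],"grip":0.006},
  {"translation":[-0.021,0.018,0],"rot":[0,0,4.65],"grip":0.006},
  {"translation":[-0.021,0.018,0],"rot":[0,0,4.65],"grip":0.006},
  {"translation":[-0.021,0.018,0],"rot":[0,0,4.65],"grip":0.006},
  {"translation":[-0.021,0.018,0],"rot":[0,0,4.65],"grip":0.006},
])

```text
t: 20.48
eef_pos: [0.596, 0.1359, 0.1454]
tool_rot: [-0.0, 0.932, 0.363, 0.001]
contact_force: [-0.3, 0.3, -1.0]
gripper_width: 0.141
```

send_rows([
  {"translation":[-0.021,0.018,0],"rot":[0,0,4.65],"grip":0.006},
  {"translation":[-0.021,0.018,0],"rot":[0,0,4.65],"grip":0.006},
  {"translation":[-0.021,0.018,0],"rot":[0,0,4.65],"grip":0.006},
  {"translation":[-0.021,0.018,0],"rot":[0,0,4.65],"grip":0.006},
  {"translation":[-0.021,0.018,0],"rot":[0,0,4.65],"grip":0.006},
])

```text
t: 20.9
eef_pos: [0.5579, 0.0038, 0.1453]
tool_rot: [-0.0, 0.986, 0.168, 0.001]
contact_force: [-0.3, -0.0, 0.7]
gripper_width: 0.143
```

Run:
```python
from m import *
x,y=S(0,-.0945)
plan(x,y,.12,-3.95,absd=True)
```

```text
t=20.90 pos [0.5579 0.0038 0.1453] yaw 19.32 tilt [ 0.0011  0.0002 -1.    ] w 0.143 F [-0.3344 -0.045   0.6949]
rows n=5 trans [-0.0205,0.0174,0.0051] rotz 4.65  tot d=-23.3 D=[-0.085  -0.1028 -0.0253]
```

send_rows([
  {"translation":[-0.0205,0.0174,0],"rot":[0,0,4.65],"grip":0.006},
  {"translation":[-0.0205,0.0174,0],"rot":[0,0,4.65],"grip":0.006},
  {"translation":[-0.0185,0.0157,0],"rot":[0,0,4.2],"grip":0.006},
  {"translation":[-0.0165,0.014,0],"rot":[0,0,3.7],"grip":0.006},
  {"translation":[-0.0125,0.0105,0],"rot":[0,0,2.8],"grip":0.006},
])

```text
t: 21.32
eef_pos: [0.4856, -0.0873, 0.1451]
tool_rot: [0.0, 1.0, -0.006, 0.0]
contact_force: [0.1, -0.3, -1.0]
gripper_width: 0.145
```

send_rows([
  {"translation":[-0.008,0.007,0.005],"rot":[0,0,1.8],"grip":0.006},
  {"translation":[-0.004,0.0035,0.01],"rot":[0,0,0.9],"grip":0.006},
  {"translation":[-0.002,0.0015,0.01],"rot":[0,0,0.5],"grip":0.006},
  {"translation":[0,0,0.01],"rot":[0,0,0],"grip":0.006},
  {"translation":[0,0,0.005],"rot":[0,0,0],"grip":0.006},
])

```text
t: 21.73
eef_pos: [0.4723, -0.0966, 0.1031]
tool_rot: [-0.0, 1.0, -0.031, -0.001]
contact_force: [0.2, 0.2, -0.8]
gripper_width: 0.144
```

Run:
```python
from m import *
x,y=S(0,-.0945)
plan(x,y,.05,-3.95,absd=True)
```

```text
t=21.73 pos [ 0.4723 -0.0966  0.1031] yaw -3.54 tilt [-0.0011  0.0008 -1.    ] w 0.144 F [ 0.2225  0.1533 -0.7984]
rows n=5 trans [0.0001,0.0005,0.0106] rotz 0.08  tot d=-0.4 D=[ 0.0006 -0.0024 -0.0531]
```

send_rows([
  {"translation":[0,0.002,0.01],"rot":[0,0,0.4],"grip":0.006},
  {"translation":[0,0,0.02],"rot":[0,0,0],"grip":0.006},
  {"translation":[0,0,0.02],"rot":[0,0,0],"grip":0.006},
  {"translation":[0,0,0.01],"rot":[0,0,0],"grip":0.006},
  {"translation":[0,0,0.005],"rot":[0,0,0],"grip":0.006},
])

```text
t: 22.15
eef_pos: [0.4717, -0.0989, 0.0377]
tool_rot: [-0.0, 0.999, -0.035, -0.001]
contact_force: [-0.0, 0.9, -0.4]
gripper_width: 0.139
```

send_rows([
  {"translation":[0,0,0],"rot":[0,0,0],"grip":0.006},
  {"translation":[0,0,0],"rot":[0,0,0],"grip":0.006},
  {"translation":[0,0,0],"rot":[0,0,0],"grip":0.006},
  {"translation":[0,0,0],"rot":[0,0,0],"grip":0.006},
  {"translation":[0,0,0],"rot":[0,0,0],"grip":0.006},
])

```text
t: 22.57
eef_pos: [0.4729, -0.0996, 0.0402]
tool_rot: [0.0, 0.999, -0.035, 0.001]
contact_force: [0.7, 0.0, -0.9]
gripper_width: 0.142
```

Run:
```python
from m import *
x,y=S(0,-.0945)
plan(x,y,.0195,-3.95,absd=True)
```

```text
t=22.57 pos [ 0.4729 -0.0996  0.0402] yaw -4.05 tilt [ 0.0015 -0.0003 -1.    ] w 0.142 F [ 0.739   0.0412 -0.8707]
rows n=5 trans [-0.0000,-0.0001,0.0041] rotz -0.02  tot d=0.1 D=[-0.      0.0006 -0.0207]
```

send_rows([
  {"translation":[0,0,0.005],"rot":[0,0,0],"grip":0.006},
  {"translation":[0,-0.0005,0.006],"rot":[0,0,0],"grip":0.006},
  {"translation":[0,0,0.004],"rot":[0,0,0],"grip":0.006},
  {"translation":[0,0,0.001],"rot":[0,0,0],"grip":0.006},
  {"translation":[0,0,0],"rot":[0,0,0],"grip":0.006},
])

```text
t: 22.98
eef_pos: [0.4719, -0.0989, 0.0229]
tool_rot: [-0.0, 0.999, -0.035, -0.001]
contact_force: [-0.4, 0.4, -0.8]
gripper_width: 0.146
```

send_rows([
  {"translation":[0,0,0],"rot":[0,0,0],"grip":0.006},
  {"translation":[0,0,0],"rot":[0,0,0],"grip":0.006},
  {"translation":[0,0,0],"rot":[0,0,0],"grip":0.006},
  {"translation":[0,0,0],"rot":[0,0,0],"grip":0.006},
  {"translation":[0,0,0],"rot":[0,0,0],"grip":0.006},
])

```text
t: 23.4
eef_pos: [0.4725, -0.099, 0.0237]
tool_rot: [0.0, 0.999, -0.035, 0.0]
contact_force: [-0.8, 0.9, -0.4]
gripper_width: 0.143
```

Run:
```python
from m import *
x,y=S(0,-.0945)
plan(x,y,.0195,-3.95,absd=True)
```

```text
t=23.40 pos [ 0.4725 -0.099   0.0237] yaw -4.04 tilt [ 0.0003 -0.0001 -1.    ] w 0.143 F [-0.7555  0.9107 -0.3527]
rows n=5 trans [0.0001,0.0000,0.0008] rotz -0.02  tot d=0.1 D=[ 0.0004 -0.0001 -0.0042]
```

send_rows([
  {"translation":[0.0004,0,0.002],"rot":[0,0,0],"grip":0.006},
  {"translation":[0,0,0.0015],"rot":[0,0,0],"grip":0.006},
  {"translation":[0,0,0.0008],"rot":[0,0,0],"grip":0.006},
  {"translation":[0,0,0],"rot":[0,0,0],"grip":0.006},
  {"translation":[0,0,0],"rot":[0,0,0],"grip":0.006},
])

```text
t: 23.82
eef_pos: [0.4729, -0.099, 0.0193]
tool_rot: [0.0, 0.999, -0.035, 0.0]
contact_force: [-0.6, 0.4, 3.4]
gripper_width: 0.143
```

Run:
```python
from m import *
x,y=S(0,-.0945)
plan(x,y,.0195,-3.95,absd=True)
c=snap('wrist','w11.png');cv2.imwrite('pics/w11c.png',cv2.resize(c['pixels'][180:350,180:380,::-1],None,fx=3,fy=3,interpolation=cv2.INTER_CUBIC))
```

```text
t=23.82 pos [ 0.4729 -0.099   0.0193] yaw -4.04 tilt [ 0.     -0.0001 -1.    ] w 0.143 F [-0.595   0.3523  3.354 ]
rows n=5 trans [0.0000,0.0000,-0.0000] rotz -0.02  tot d=0.1 D=[ 0.     -0.0001  0.0002]
```

View pics/w11c.png

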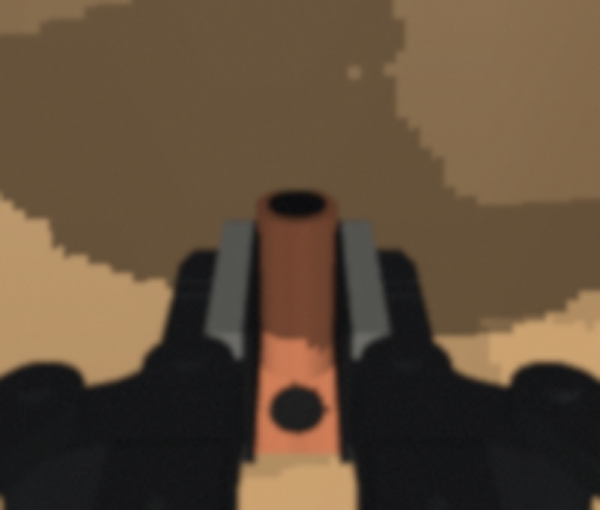

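send_rows([
  {"translation":[0,0,0],"rot":[0,0,0],"grip":0.018},
  {"translation":[0,0,0],"rot":[0,0,0],"grip":0.03},
  {"translation":[0,0,0],"rot":[0,0,0],"grip":0.045},
  {"translation":[0,0,0],"rot":[0,0,0],"grip":0.06},
  {"translation":[0,0,0],"rot":[0,0,0],"grip":0.06},
])

```text
t: 24.28
eef_pos: [0.4728, -0.099, 0.0191]
tool_rot: [-0.0, 0.999, -0.035, -0.0]
contact_force: [0.2, 0.6, -0.4]
gripper_width: 0.702
```

send_rows([
  {"translation":[0,0,-0.01],"rot":[0,0,0],"grip":0.06},
  {"translation":[0,0,-0.02],"rot":[0,0,0],"grip":0.06},
  {"translation":[0,0,-0.03],"rot":[0,0,0],"grip":0.06},
  {"translation":[0,0,-0.035],"rot":[0,0,0],"grip":0.06},
  {"translation":[0,0,-0.035],"rot":[0,0,0],"grip":0.06},
])

```text
t: 24.7
eef_pos: [0.4721, -0.0987, 0.151]
tool_rot: [-0.0, 0.999, -0.035, -0.001]
contact_force: [0.5, -0.1, -0.2]
gripper_width: 0.701
```

send_rows([
  {"translation":[0,0,-0.015],"rot":[0,0,0],"grip":0.06},
  {"translation":[0,0,-0.01],"rot":[0,0,0],"grip":0.06},
  {"translation":[0,0,0],"rot":[0,0,0],"grip":0.06},
  {"translation":[0,0,0],"rot":[0,0,0],"grip":0.06},
  {"translation":[0,0,0],"rot":[0,0,0],"grip":0.06},
])

```text
t: 25.12
eef_pos: [0.4718, -0.099, 0.1729]
tool_rot: [-0.0, 0.999, -0.035, -0.001]
contact_force: [0.9, 0.0, -1.1]
gripper_width: 0.703
```

Run:
```python
from m import *
c=snap('wrist','w12.png')
plan(.63,.215,.15,114,absd=True)
```

```text
t=25.17 pos [ 0.4718 -0.0989  0.1728] yaw -4.03 tilt [-0.0028  0.0006 -1.    ] w 0.699 F [ 1.2144  0.5865 -0.6407]
rows n=20 trans [0.0207,-0.0041,0.0011] rotz -5.90  tot d=118.0 D=[ 0.1582  0.3139 -0.0228]
```

View pics/w12.png

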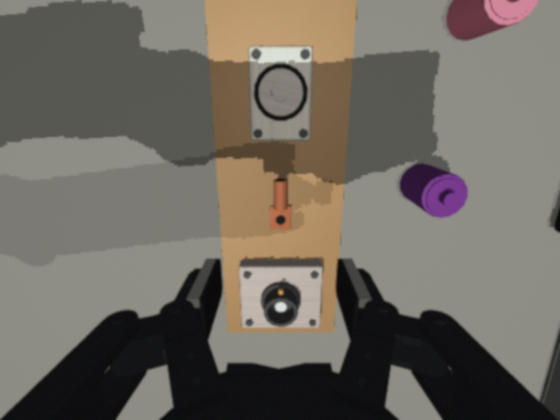

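Run:
```python
from m import *
c=load('w12')
for u,v,z in [(280.5,180.5,.014),(280.5,229.5,.003)]: print(inS(onplane(c,u,v,z)))
plan(.63,.22,.15,-66,absd=True)
```

```text
(np.float64(-0.6008466695357393), np.float64(-79.36025707463395))
(np.float64(-0.5720583972098326), np.float64(-135.47209953422328))
t=25.17 pos [ 0.4718 -0.0989  0.1728] yaw -4.03 tilt [-0.0028  0.0006 -1.    ] w 0.699 F [ 1.2144  0.5865 -0.6407]
rows n=10 trans [-0.0036,-0.0372,0.0023] rotz 6.20  tot d=-62.0 D=[ 0.1582  0.3189 -0.0228]
```

Run:
```python
from m import *
plan(.64,.215,.15,-66,absd=True,calls=3)
```

```text
t=25.17 pos [ 0.4718 -0.0989  0.1728] yaw -4.03 tilt [-0.0028  0.0006 -1.    ] w 0.699 F [ 1.2144  0.5865 -0.6407]
rows n=15 trans [-0.0021,-0.0248,0.0015] rotz 4.13  tot d=-62.0 D=[ 0.1682  0.3139 -0.0228]
```

send_rows([
  {"translation":[-0.002,-0.025,0],"rot":[0,0,4.13],"grip":0.06},
  {"translation":[-0.002,-0.025,0],"rot":[0,0,4.13],"grip":0.06},
  {"translation":[-0.002,-0.025,0],"rot":[0,0,4.13],"grip":0.06},
  {"translation":[-0.002,-0.025,0],"rot":[0,0,4.13],"grip":0.06},
  {"translation":[-0.002,-0.025,0],"rot":[0,0,4.13],"grip":0.06},
])

```text
t: 25.58
eef_pos: [0.4884, 0.0257, 0.1727]
tool_rot: [0.0, 0.977, -0.215, -0.002]
contact_force: [0.4, -0.2, -0.2]
gripper_width: 0.701
```

send_rows([
  {"translation":[-0.002,-0.025,0],"rot":[0,0,4.13],"grip":0.06},
  {"translation":[-0.002,-0.025,0],"rot":[0,0,4.13],"grip":0.06},
  {"translation":[-0.002,-0.025,0],"rot":[0,0,4.13],"grip":0.06},
  {"translation":[-0.002,-0.025,0],"rot":[0,0,4.13],"grip":0.06},
  {"translation":[-0.002,-0.025,0],"rot":[0,0,4.13],"grip":0.06},
])

```text
t: 26.0
eef_pos: [0.5482, 0.1356, 0.1724]
tool_rot: [0.001, 0.922, -0.387, -0.001]
contact_force: [0.4, 0.1, 0.6]
gripper_width: 0.706
```

Run:
```python
from m import *
plan(.64,.215,.14,-66,absd=True)
```

```text
t=26.00 pos [0.5482 0.1356 0.1724] yaw -45.48 tilt [-0.0032 -0.0008 -1.    ] w 0.706 F [0.4443 0.1137 0.5674]
rows n=5 trans [-0.0019,-0.0243,0.0065] rotz 4.10  tot d=-20.5 D=[ 0.0918  0.0794 -0.0324]
```

send_rows([
  {"translation":[-0.002,-0.0245,0.004],"rot":[0,0,4.1],"grip":0.06},
  {"translation":[-0.002,-0.0245,0.006],"rot":[0,0,4.1],"grip":0.06},
  {"translation":[-0.002,-0.022,0.006],"rot":[0,0,3.7],"grip":0.06},
  {"translation":[-0.0015,-0.0195,0.006],"rot":[0,0,3.3],"grip":0.06},
  {"translation":[-0.001,-0.0145,0.005],"rot":[0,0,2.5],"grip":0.06},
])

```text
t: 26.42
eef_pos: [0.6263, 0.2066, 0.1446]
tool_rot: [0.001, 0.852, -0.523, -0.001]
contact_force: [0.7, 0.0, 0.1]
gripper_width: 0.702
```

send_rows([
  {"translation":[-0.001,-0.01,0.003],"rot":[0,0,1.6],"grip":0.06},
  {"translation":[0,-0.005,0],"rot":[0,0,0.8],"grip":0.06},
  {"translation":[0,-0.002,0],"rot":[0,0,0.4],"grip":0.06},
  {"translation":[0,0,0],"rot":[0,0,0],"grip":0.06},
  {"translation":[0,0,0],"rot":[0,0,0],"grip":0.06},
])

```text
t: 26.83
eef_pos: [0.6408, 0.2128, 0.1439]
tool_rot: [0.0, 0.839, -0.543, -0.0]
contact_force: [-0.3, 0.2, 0.8]
gripper_width: 0.701
```

Run:
```python
from m import *
c=snap('wrist','w13.png')
P=cloud(c);hsv=cv2.cvtColor(c['pixels'],cv2.COLOR_RGB2HSV).astype(int)
m=((hsv[...,0]<=12)&(hsv[...,1]>120)).astype(np.uint8)
n,l,st,ce=cv2.connectedComponentsWithStats(m)
for i in range(1,n):
    if st[i,4]>60: print(st[i],ce[i],onplane(c,*ce[i],.004))
x,y,w,h=200,140,160,120
cv2.imwrite('pics/w13c.png',cv2.resize(c['pixels'][y:y+h,x:x+w,::-1],None,fx=5,fy=5,interpolation=cv2.INTER_NEAREST))
plan(.64,.215,.12,-66,absd=True)
```

```text
[275 175  16  39 434] [281.4677 191.8548] [0.6494 0.2138 0.004 ]
t=26.88 pos [0.6408 0.2127 0.1442] yaw -65.83 tilt [-0.0004 -0.0004 -1.    ] w 0.703 F [-0.2558 -0.2914 -0.0866]
rows n=5 trans [-0.0005,-0.0000,0.0048] rotz 0.03  tot d=-0.2 D=[-0.0008  0.0023 -0.0242]
```

View pics/w13c.png

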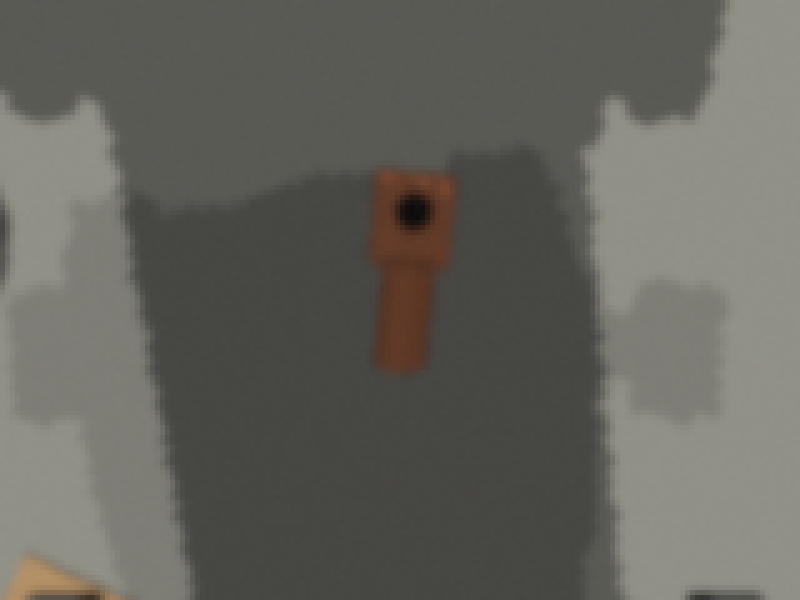

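Run:
```python
from m import *
c=load('w13')
b=onplane(c,280.2,213.2,.008);e=onplane(c,283.6,174,.004)
d=(e-b)[:2];u=d/np.linalg.norm(d);a=np.degrees(np.arctan2(u[1],u[0]));ctr=(b+e)[:2]/2
print(b,e,np.linalg.norm(d),a,ctr)
g=ctr-.008*u;print(g)
plan(*g,.05,a-90,absd=True)
```

```text
[0.6312 0.2069 0.008 ] [0.6653 0.2189 0.004 ] 0.036192359621998856 19.353833503693817 [0.6483 0.2129]
[0.6407 0.2102]
t=26.88 pos [0.6408 0.2127 0.1442] yaw -65.83 tilt [-0.0004 -0.0004 -1.    ] w 0.703 F [-0.2558 -0.2914 -0.0866]
rows n=5 trans [0.0005,0.0002,0.0188] rotz 0.96  tot d=-4.8 D=[-0.0001 -0.0025 -0.0942]
```

send_rows([
  {"translation":[0.0015,0,0.01],"rot":[0,0,1],"grip":0.05},
  {"translation":[0.001,0,0.02],"rot":[0,0,1],"grip":0.04},
  {"translation":[0,0,0.025],"rot":[0,0,1],"grip":0.035},
  {"translation":[0,0,0.02],"rot":[0,0,1],"grip":0.03},
  {"translation":[0,0,0.01],"rot":[0,0,0.5],"grip":0.03},
])

```text
t: 27.3
eef_pos: [0.6403, 0.2097, 0.0561]
tool_rot: [0.002, 0.817, -0.577, -0.001]
contact_force: [-0.7, -0.1, 0.4]
gripper_width: 0.352
```

send_rows([
  {"translation":[0,0,0.005],"rot":[0,0,0],"grip":0.03},
  {"translation":[0,0,0],"rot":[0,0,0],"grip":0.03},
  {"translation":[0,0,0],"rot":[0,0,0],"grip":0.03},
  {"translation":[0,0,0],"rot":[0,0,0],"grip":0.03},
  {"translation":[0,0,0],"rot":[0,0,0],"grip":0.03},
])

```text
t: 27.72
eef_pos: [0.6431, 0.2114, 0.0556]
tool_rot: [-0.001, 0.817, -0.576, 0.001]
contact_force: [0.1, -0.8, 0.8]
gripper_width: 0.349
```

Run:
```python
from m import *
plan(.640,.2104,.0185,-70.3,absd=True)
```

```text
t=27.72 pos [0.6431 0.2114 0.0556] yaw -70.34 tilt [ 0.0022  0.0008 -1.    ] w 0.349 F [ 0.0752 -0.8265  0.8379]
rows n=5 trans [-0.0000,0.0007,0.0074] rotz -0.01  tot d=0.0 D=[-0.0031 -0.001  -0.0371]
```

send_rows([
  {"translation":[0,0.0015,0.008],"rot":[0,0,0],"grip":0.03},
  {"translation":[0,0.001,0.01],"rot":[0,0,0],"grip":0.03},
  {"translation":[0,0,0.01],"rot":[0,0,0],"grip":0.03},
  {"translation":[0,0,0.003],"rot":[0,0,0],"grip":0.03},
  {"translation":[0,0,0],"rot":[0,0,0],"grip":0.03},
])

```text
t: 28.13
eef_pos: [0.6386, 0.2097, 0.0212]
tool_rot: [0.001, 0.818, -0.576, -0.001]
contact_force: [-0.1, 1.2, 0.5]
gripper_width: 0.354
```

send_rows([
  {"translation":[0,0,0],"rot":[0,0,0],"grip":0.03},
  {"translation":[0,0,0],"rot":[0,0,0],"grip":0.03},
  {"translation":[0,0,0],"rot":[0,0,0],"grip":0.03},
  {"translation":[0,0,0],"rot":[0,0,0],"grip":0.03},
  {"translation":[0,0,0],"rot":[0,0,0],"grip":0.03},
])

```text
t: 28.55
eef_pos: [0.6401, 0.2103, 0.0236]
tool_rot: [-0.0, 0.817, -0.576, 0.0]
contact_force: [0.5, -1.1, -0.0]
gripper_width: 0.353
```

Run:
```python
from m import *
plan(.640,.2104,.0185,-70.3,absd=True)
```

```text
t=28.55 pos [0.6401 0.2103 0.0236] yaw -70.34 tilt [ 0.0007  0.0003 -1.    ] w 0.353 F [ 0.4785 -1.1118 -0.0352]
rows n=5 trans [-0.0000,0.0000,0.0010] rotz -0.01  tot d=0.0 D=[-0.0001  0.0001 -0.0051]
```

send_rows([
  {"translation":[0,0,0.003],"rot":[0,0,0],"grip":0.03},
  {"translation":[0,0,0.002],"rot":[0,0,0],"grip":0.03},
  {"translation":[0,0,0],"rot":[0,0,0],"grip":0.02},
  {"translation":[0,0,0],"rot":[0,0,0],"grip":0.013},
  {"translation":[0,0,0],"rot":[0,0,0],"grip":0.003},
])

```text
t: 28.97
eef_pos: [0.6398, 0.2102, 0.0181]
tool_rot: [0.0, 0.817, -0.576, -0.0]
contact_force: [-0.1, -0.3, -0.0]
gripper_width: 0.09
```

send_rows([
  {"translation":[0,0,0],"rot":[0,0,0],"grip":0.003},
  {"translation":[0,0,0],"rot":[0,0,0],"grip":0.003},
  {"translation":[0,0,0],"rot":[0,0,0],"grip":0.003},
  {"translation":[0,0,0],"rot":[0,0,0],"grip":0.003},
  {"translation":[0,0,0],"rot":[0,0,0],"grip":0.003},
])

```text
t: 29.38
eef_pos: [0.6399, 0.2102, 0.0182]
tool_rot: [-0.0, 0.817, -0.576, 0.0]
contact_force: [1.0, 0.1, -0.6]
gripper_width: 0.093
```

Run:
```python
from m import *
plan(.640,.2104,.12,-70.3,absd=True)
c=snap('wrist','w14.png')
cv2.imwrite('pics/w14c.png',cv2.resize(c['pixels'][180:350,180:380,::-1],None,fx=3,fy=3,interpolation=cv2.INTER_CUBIC))
```

```text
t=29.38 pos [0.6399 0.2102 0.0182] yaw -70.34 tilt [ 0.0001 -0.     -1.    ] w 0.093 F [ 1.0039  0.0856 -0.6293]
rows n=5 trans [-0.0000,-0.0000,-0.0204] rotz -0.01  tot d=0.0 D=[0.0001 0.0002 0.1018]
```

View pics/w14c.png

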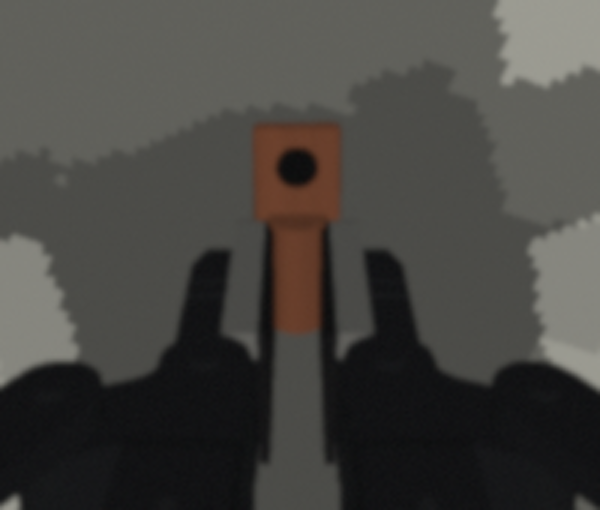

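Run:
```python
from m import *
c=load('w14')
p=np.array([.6399,.2102]);a=np.radians(-70.34+90);u=np.array([np.cos(a),np.sin(a)])
for v,z in [(221.3,.004),(290.5,.009)]:print((onplane(c,279,v,z)[:2]-p)@u)
```

```text
0.027874962652608092
-0.00890399051944007
```

send_rows([
  {"translation":[0,0,-0.01],"rot":[0,0,0],"grip":0.003},
  {"translation":[0,0,-0.02],"rot":[0,0,0],"grip":0.003},
  {"translation":[0,0,-0.03],"rot":[0,0,0],"grip":0.003},
  {"translation":[0,0,-0.03],"rot":[0,0,0],"grip":0.003},
  {"translation":[0,0,-0.02],"rot":[0,0,0],"grip":0.003},
])

```text
t: 29.85
eef_pos: [0.6409, 0.2107, 0.132]
tool_rot: [-0.001, 0.817, -0.576, 0.001]
contact_force: [1.5, 1.1, 0.2]
gripper_width: 0.098
```

Run:
```python
from m import *
x,y=S(0,.105-.0095)
plan(x,y,.12,-3.95,absd=True)
plan(x,y,.12,-3.95,absd=True,calls=3)
```

```text
t=29.85 pos [0.6409 0.2107 0.132 ] yaw -70.34 tilt [ 0.0032  0.0013 -1.    ] w 0.098 F [1.4722 1.0956 0.1527]
rows n=10 trans [-0.0042,0.0203,0.0012] rotz -6.64  tot d=66.4 D=[-0.155  -0.1203 -0.012 ]
t=29.85 pos [0.6409 0.2107 0.132 ] yaw -70.34 tilt [ 0.0032  0.0013 -1.    ] w 0.098 F [1.4722 1.0956 0.1527]
rows n=15 trans [-0.0031,0.0135,0.0008] rotz -4.43  tot d=66.4 D=[-0.155  -0.1203 -0.012 ]
```

send_rows([
  {"translation":[-0.003,0.0135,0],"rot":[0,0,-4.43],"grip":0.003},
  {"translation":[-0.003,0.0135,0],"rot":[0,0,-4.43],"grip":0.003},
  {"translation":[-0.003,0.0135,0],"rot":[0,0,-4.43],"grip":0.003},
  {"translation":[-0.003,0.0135,0],"rot":[0,0,-4.43],"grip":0.003},
  {"translation":[-0.003,0.0135,0],"rot":[0,0,-4.43],"grip":0.003},
])

```text
t: 30.27
eef_pos: [0.5732, 0.1915, 0.1291]
tool_rot: [-0.0, 0.914, -0.406, 0.0]
contact_force: [-0.0, 0.1, -0.0]
gripper_width: 0.094
```

send_rows([
  {"translation":[-0.003,0.0135,0],"rot":[0,0,-4.43],"grip":0.003},
  {"translation":[-0.003,0.0135,0],"rot":[0,0,-4.43],"grip":0.003},
  {"translation":[-0.003,0.0135,0],"rot":[0,0,-4.43],"grip":0.003},
  {"translation":[-0.003,0.0135,0],"rot":[0,0,-4.43],"grip":0.003},
  {"translation":[-0.003,0.0135,0],"rot":[0,0,-4.43],"grip":0.003},
])

```text
t: 30.68
eef_pos: [0.5193, 0.1486, 0.129]
tool_rot: [-0.0, 0.975, -0.223, 0.0]
contact_force: [0.5, -0.1, 0.6]
gripper_width: 0.094
```

Run:
```python
from m import *
x,y=S(0,.105-.0095)
plan(x,y,.10,-3.95,absd=True)
```

```text
t=30.68 pos [0.5193 0.1486 0.129 ] yaw -25.79 tilt [ 0.0009 -0.0001 -1.    ] w 0.094 F [ 0.4827 -0.0644  0.6456]
rows n=5 trans [-0.0030,0.0131,0.0058] rotz -4.37  tot d=21.8 D=[-0.0333 -0.0582 -0.029 ]
```

send_rows([
  {"translation":[-0.003,0.013,0],"rot":[0,0,-4.4],"grip":0.003},
  {"translation":[-0.003,0.013,0],"rot":[0,0,-4.4],"grip":0.003},
  {"translation":[-0.003,0.012,0],"rot":[0,0,-4],"grip":0.003},
  {"translation":[-0.0025,0.01,0.005],"rot":[0,0,-3.4],"grip":0.003},
  {"translation":[-0.002,0.008,0.01],"rot":[0,0,-2.6],"grip":0.003},
])

```text
t: 31.1
eef_pos: [0.4898, 0.0995, 0.1147]
tool_rot: [0.0, 0.998, -0.062, 0.001]
contact_force: [-0.1, -0.8, -0.4]
gripper_width: 0.093
```

send_rows([
  {"translation":[-0.001,0.005,0.01],"rot":[0,0,-1.6],"grip":0.003},
  {"translation":[-0.0005,0.003,0.015],"rot":[0,0,-0.9],"grip":0.003},
  {"translation":[0,0.0015,0.015],"rot":[0,0,-0.5],"grip":0.003},
  {"translation":[0,0,0.01],"rot":[0,0,0],"grip":0.003},
  {"translation":[0,0,0.005],"rot":[0,0,0],"grip":0.003},
])

```text
t: 31.52
eef_pos: [0.4862, 0.0909, 0.0571]
tool_rot: [0.0, 0.999, -0.037, -0.001]
contact_force: [-0.0, -0.2, -1.0]
gripper_width: 0.095
```

Run:
```python
from m import *
x,y=S(0,.105-.0095)
plan(x,y,.03,-3.95,absd=True)
```

```text
t=31.52 pos [0.4862 0.0909 0.0571] yaw -4.26 tilt [-0.0016 -0.0004 -1.    ] w 0.095 F [-0.0371 -0.1638 -0.9644]
rows n=5 trans [-0.0000,0.0001,0.0054] rotz -0.06  tot d=0.3 D=[-0.0002 -0.0004 -0.0271]
```

send_rows([
  {"translation":[0,0,0.006],"rot":[0,0,-0.2],"grip":0.003},
  {"translation":[0,0,0.01],"rot":[0,0,0],"grip":0.003},
  {"translation":[0,0,0.008],"rot":[0,0,0],"grip":0.003},
  {"translation":[0,0,0.004],"rot":[0,0,0],"grip":0.003},
  {"translation":[0,0,0],"rot":[0,0,0],"grip":0.003},
])

```text
t: 31.93
eef_pos: [0.4862, 0.091, 0.0293]
tool_rot: [0.0, 0.999, -0.035, -0.001]
contact_force: [-0.7, -0.1, -0.5]
gripper_width: 0.091
```

send_rows([
  {"translation":[0,0,0],"rot":[0,0,0],"grip":0.003},
  {"translation":[0,0,0],"rot":[0,0,0],"grip":0.003},
  {"translation":[0,0,0],"rot":[0,0,0],"grip":0.003},
  {"translation":[0,0,0],"rot":[0,0,0],"grip":0.003},
  {"translation":[0,0,0],"rot":[0,0,0],"grip":0.003},
])

```text
t: 32.35
eef_pos: [0.487, 0.091, 0.0305]
tool_rot: [-0.0, 0.999, -0.035, 0.0]
contact_force: [0.4, -0.2, -0.4]
gripper_width: 0.096
```

Run:
```python
from m import *
x,y=S(0,.105-.0095)
plan(x,y,.0185,-3.95,absd=True)
```

```text
t=32.35 pos [0.487  0.091  0.0305] yaw -4.04 tilt [ 0.0006  0.0001 -1.    ] w 0.096 F [ 0.353  -0.2234 -0.387 ]
rows n=5 trans [-0.0002,0.0001,0.0024] rotz -0.02  tot d=0.1 D=[-0.001  -0.0005 -0.012 ]
```

send_rows([
  {"translation":[-0.001,0.0004,0.003],"rot":[0,0,0],"grip":0.003},
  {"translation":[0,0,0.004],"rot":[0,0,0],"grip":0.003},
  {"translation":[0,0,0.002],"rot":[0,0,0],"grip":0.003},
  {"translation":[0,0,0],"rot":[0,0,0],"grip":0.003},
  {"translation":[0,0,0],"rot":[0,0,0],"grip":0.003},
])

```text
t: 32.77
eef_pos: [0.4855, 0.0906, 0.0209]
tool_rot: [0.0, 0.999, -0.035, -0.0]
contact_force: [0.1, 0.2, 0.0]
gripper_width: 0.091
```

send_rows([
  {"translation":[0,0,0.001],"rot":[0,0,0],"grip":0.003},
  {"translation":[0,0,0.001],"rot":[0,0,0],"grip":0.003},
  {"translation":[0,0,0],"rot":[0,0,0],"grip":0.003},
  {"translation":[0,0,0],"rot":[0,0,0],"grip":0.003},
  {"translation":[0,0,0],"rot":[0,0,0],"grip":0.003},
])

```text
t: 33.18
eef_pos: [0.4858, 0.0907, 0.0193]
tool_rot: [-0.0, 0.999, -0.035, 0.0]
contact_force: [-0.1, 0.4, -0.7]
gripper_width: 0.094
```

Run:
```python
from m import *
x,y=S(0,.105-.0095)
plan(x,y,.0182,-3.95,absd=True)
```

```text
t=33.18 pos [0.4858 0.0907 0.0193] yaw -4.04 tilt [ 0.0002  0.     -1.    ] w 0.094 F [-0.0893  0.4327 -0.6639]
rows n=5 trans [0.0000,0.0000,0.0002] rotz -0.02  tot d=0.1 D=[ 0.0002 -0.0002 -0.0011]
```

Lower by the last millimetre, release, and lift.

send_rows([
  {"translation":[0,0,0.0008],"rot":[0,0,0],"grip":0.003},
  {"translation":[0,0,0.0005],"rot":[0,0,0],"grip":0.003},
  {"translation":[0,0,0],"rot":[0,0,0],"grip":0.003},
  {"translation":[0,0,0],"rot":[0,0,0],"grip":0.003},
  {"translation":[0,0,0],"rot":[0,0,0],"grip":0.01},
])

```text
t: 33.6
eef_pos: [0.4857, 0.0906, 0.0179]
tool_rot: [0.0, 0.999, -0.035, 0.0]
contact_force: [-0.2, -0.4, -1.0]
gripper_width: 0.12
```

send_rows([
  {"translation":[0,0,0],"rot":[0,0,0],"grip":0.02},
  {"translation":[0,0,0],"rot":[0,0,0],"grip":0.035},
  {"translation":[0,0,0],"rot":[0,0,0],"grip":0.045},
  {"translation":[0,0,0],"rot":[0,0,0],"grip":0.045},
  {"translation":[0,0,0],"rot":[0,0,0],"grip":0.045},
])

```text
t: 34.02
eef_pos: [0.4857, 0.0906, 0.0179]
tool_rot: [-0.0, 0.999, -0.035, 0.0]
contact_force: [-0.3, 0.7, 0.4]
gripper_width: 0.527
```

send_rows([
  {"translation":[0,0,-0.01],"rot":[0,0,0],"grip":0.045},
  {"translation":[0,0,-0.02],"rot":[0,0,0],"grip":0.045},
  {"translation":[0,0,-0.03],"rot":[0,0,0],"grip":0.045},
  {"translation":[0,0,-0.035],"rot":[0,0,0],"grip":0.06},
  {"translation":[0,0,-0.035],"rot":[0,0,0],"grip":0.085},
])

```text
t: 34.43
eef_pos: [0.4849, 0.0907, 0.1496]
tool_rot: [-0.0, 0.999, -0.035, -0.001]
contact_force: [1.5, -0.2, 0.2]
gripper_width: 0.791
```

send_rows([
  {"translation":[0,0,-0.015],"rot":[0,0,0],"grip":0.085},
  {"translation":[0,0,-0.01],"rot":[0,0,0],"grip":0.085},
  {"translation":[0,0,0],"rot":[0,0,0],"grip":0.085},
  {"translation":[0,0,0],"rot":[0,0,0],"grip":0.085},
  {"translation":[0,0,0],"rot":[0,0,0],"grip":0.085},
])

```text
t: 34.85
eef_pos: [0.4848, 0.0902, 0.1716]
tool_rot: [0.0, 0.999, -0.035, -0.001]
contact_force: [-0.9, -0.3, -0.3]
gripper_width: 0.994
```

Run:
```python
from m import *
c=snap('wrist','w15.png'); s=snap('side','s15.png')
plan(.511,-.384,.15,-54.7,absd=True)
plan(.511,-.384,.15,-54.7,absd=True,calls=4)
```

```text
t=34.95 pos [0.4847 0.0904 0.1715] yaw -4.03 tilt [-0.0029 -0.0004 -1.    ] w 0.996 F [ 0.3645 -0.544  -0.3384]
rows n=15 trans [0.0168,0.0281,0.0014] rotz 3.38  tot d=-50.7 D=[ 0.0263 -0.4744 -0.0215]
t=34.95 pos [0.4847 0.0904 0.1715] yaw -4.03 tilt [-0.0029 -0.0004 -1.    ] w 0.996 F [ 0.3645 -0.544  -0.3384]
rows n=20 trans [0.0127,0.0210,0.0011] rotz 2.53  tot d=-50.7 D=[ 0.0263 -0.4744 -0.0215]
```

View pics/w15.png

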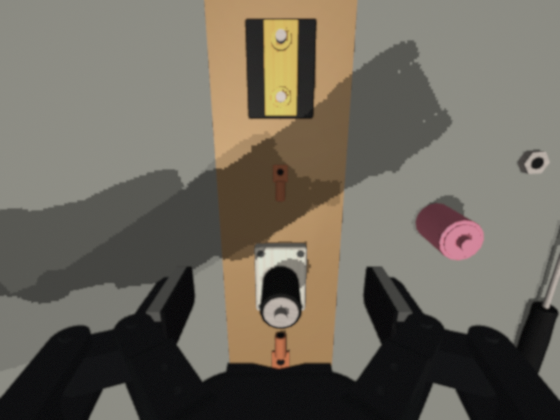

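View pics/s15.png

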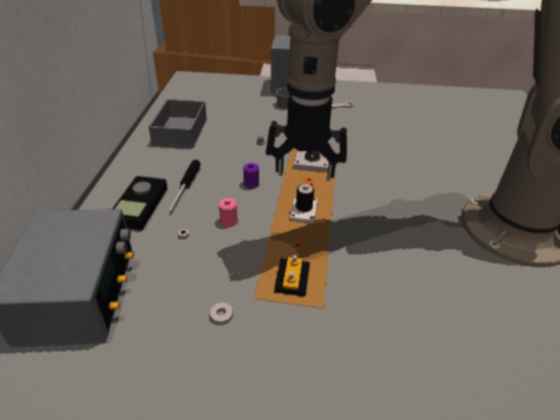

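send_rows([
  {"translation":[0.012,0.02,0],"rot":[0,0,2.5],"grip":0.085},
  {"translation":[0.017,0.028,0],"rot":[0,0,3.4],"grip":0.085},
  {"translation":[0.017,0.028,0],"rot":[0,0,3.4],"grip":0.085},
  {"translation":[0.017,0.028,0],"rot":[0,0,3.4],"grip":0.085},
  {"translation":[0.017,0.028,0],"rot":[0,0,3.4],"grip":0.085},
])

```text
t: 35.37
eef_pos: [0.5402, -0.0545, 0.1717]
tool_rot: [-0.0, 0.984, -0.176, -0.001]
contact_force: [0.3, -0.0, -0.1]
gripper_width: 0.997
```

send_rows([
  {"translation":[0.017,0.028,0],"rot":[0,0,3.4],"grip":0.085},
  {"translation":[0.017,0.028,0],"rot":[0,0,3.4],"grip":0.085},
  {"translation":[0.017,0.028,0],"rot":[0,0,3.4],"grip":0.085},
  {"translation":[0.017,0.028,0],"rot":[0,0,3.4],"grip":0.085},
  {"translation":[0.017,0.028,0],"rot":[0,0,3.4],"grip":0.085},
])

```text
t: 35.78
eef_pos: [0.5522, -0.2173, 0.1715]
tool_rot: [-0.0, 0.948, -0.32, -0.001]
contact_force: [0.4, -0.3, -0.1]
gripper_width: 0.996
```

Run:
```python
from m import *
plan(.511,-.384,.15,-54.7,absd=True)
```

```text
t=35.78 pos [ 0.5522 -0.2173  0.1715] yaw -37.28 tilt [-0.0018  0.0008 -1.    ] w 0.996 F [ 0.4283 -0.3058 -0.0504]
rows n=5 trans [0.0174,0.0297,0.0043] rotz 3.48  tot d=-17.4 D=[-0.0412 -0.1667 -0.0215]
```

send_rows([
  {"translation":[0.017,0.029,0],"rot":[0,0,3.4],"grip":0.085},
  {"translation":[0.017,0.029,0],"rot":[0,0,3.4],"grip":0.085},
  {"translation":[0.015,0.026,0],"rot":[0,0,3.1],"grip":0.085},
  {"translation":[0.013,0.023,0.003],"rot":[0,0,2.7],"grip":0.085},
  {"translation":[0.01,0.017,0.005],"rot":[0,0,2],"grip":0.085},
])

```text
t: 36.2
eef_pos: [0.5195, -0.3583, 0.1637]
tool_rot: [0.001, 0.899, -0.438, -0.001]
contact_force: [-0.6, -0.3, -0.6]
gripper_width: 0.993
```

send_rows([
  {"translation":[0.007,0.012,0.005],"rot":[0,0,1.4],"grip":0.085},
  {"translation":[0.004,0.007,0.005],"rot":[0,0,0.8],"grip":0.085},
  {"translation":[0.002,0.003,0.003],"rot":[0,0,0.4],"grip":0.085},
  {"translation":[0,0,0],"rot":[0,0,0],"grip":0.085},
  {"translation":[0,0,0],"rot":[0,0,0],"grip":0.085},
])

```text
t: 36.62
eef_pos: [0.512, -0.3775, 0.1515]
tool_rot: [-0.001, 0.89, -0.456, -0.0]
contact_force: [-0.4, 0.4, 0.2]
gripper_width: 0.992
```

Run:
```python
from m import *
c=snap('wrist','w16.png')
x,y,w,h=200,140,160,120
cv2.imwrite('pics/w16c.png',cv2.resize(c['pixels'][y:y+h,x:x+w,::-1],None,fx=5,fy=5,interpolation=cv2.INTER_NEAREST))
plan(.511,-.384,.15,-54.7,absd=True)
```

```text
t=36.67 pos [ 0.5124 -0.3774  0.1519] yaw -54.18 tilt [ 0.0005  0.001  -1.    ] w 0.995 F [ 0.0595 -0.0682  0.3558]
rows n=5 trans [0.0009,0.0010,0.0004] rotz 0.10  tot d=-0.5 D=[-0.0014 -0.0066 -0.0019]
```

View pics/w16c.png

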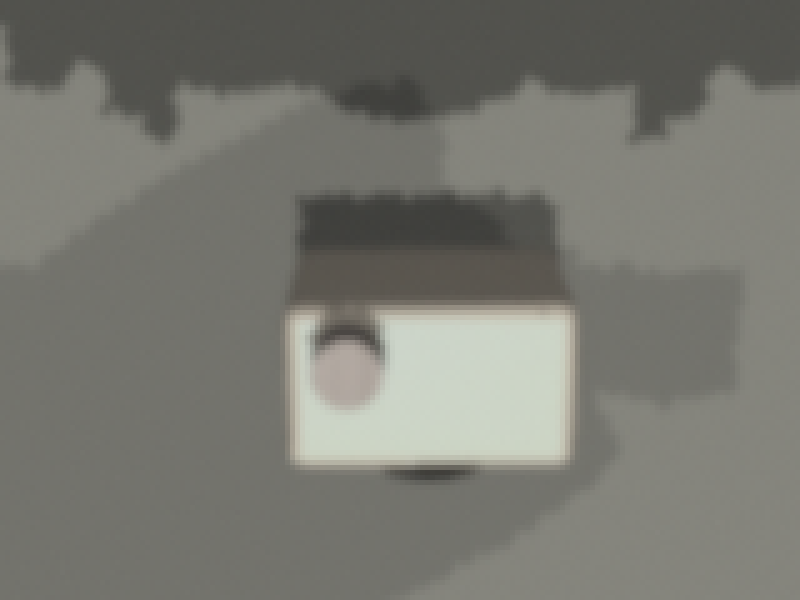

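Run:
```python
from m import *
c=load('w16')
Q=np.array([onplane(c,200+a/5,140+b/5,.04)[:2] for a,b in [(288,306),(577,304),(573,466),(291,466)]])
print(Q,Q.mean(0),np.linalg.norm(Q[1]-Q[0]),np.linalg.norm(Q[2]-Q[1]))
d=Q[1]+Q[2]-Q[0]-Q[3];a=np.degrees(np.arctan2(d[1],d[0]));print(a)
plan(*Q.mean(0),.06,a,absd=True)
```

```text
[[ 0.5083 -0.3582]
 [ 0.5366 -0.3968]
 [ 0.5133 -0.4142]
 [ 0.4849 -0.3749]] [ 0.5108 -0.386 ] 0.0479124098153342 0.0291477091600116
-53.99615705722486
t=36.67 pos [ 0.5124 -0.3774  0.1519] yaw -54.18 tilt [ 0.0005  0.001  -1.    ] w 0.995 F [ 0.0595 -0.0682  0.3558]
rows n=5 trans [0.0012,0.0013,0.0184] rotz -0.04  tot d=0.2 D=[-0.0016 -0.0087 -0.0919]
```

send_rows([
  {"translation":[0.002,0.002,0.01],"rot":[0,0,0],"grip":0.085},
  {"translation":[0.002,0.002,0.02],"rot":[0,0,0],"grip":0.085},
  {"translation":[0.001,0.001,0.025],"rot":[0,0,0],"grip":0.085},
  {"translation":[0,0,0.015],"rot":[0,0,0],"grip":0.085},
  {"translation":[0,0,0.005],"rot":[0,0,0],"grip":0.085},
])

```text
t: 37.08
eef_pos: [0.509, -0.3845, 0.0738]
tool_rot: [-0.0, 0.89, -0.456, -0.002]
contact_force: [-1.0, 1.3, 0.1]
gripper_width: 0.998
```

send_rows([
  {"translation":[0,0,0],"rot":[0,0,0],"grip":0.085},
  {"translation":[0,0,0],"rot":[0,0,0],"grip":0.085},
  {"translation":[0,0,0],"rot":[0,0,0],"grip":0.085},
  {"translation":[0,0,0],"rot":[0,0,0],"grip":0.085},
  {"translation":[0,0,0],"rot":[0,0,0],"grip":0.085},
])

```text
t: 37.5
eef_pos: [0.5108, -0.3865, 0.078]
tool_rot: [0.0, 0.89, -0.457, 0.001]
contact_force: [-0.4, -0.0, -0.0]
gripper_width: 0.991
```

Run:
```python
from m import *
plan(.511,-.3857,.028,-54,absd=True)
```

```text
t=37.50 pos [ 0.5108 -0.3865  0.078 ] yaw -54.33 tilt [ 0.0016 -0.0011 -1.    ] w 0.991 F [-0.4348 -0.0325 -0.0396]
rows n=5 trans [-0.0001,-0.0001,0.0100] rotz -0.07  tot d=0.3 D=[ 0.0002  0.0008 -0.05  ]
```

send_rows([
  {"translation":[0,0,0.008],"rot":[0,0,-0.3],"grip":0.085},
  {"translation":[0,0,0.015],"rot":[0,0,0],"grip":0.085},
  {"translation":[0,0,0.015],"rot":[0,0,0],"grip":0.085},
  {"translation":[0,0,0.006],"rot":[0,0,0],"grip":0.085},
  {"translation":[0,0,0],"rot":[0,0,0],"grip":0.085},
])

```text
t: 37.92
eef_pos: [0.5091, -0.3854, 0.0311]
tool_rot: [-0.0, 0.891, -0.454, -0.002]
contact_force: [0.1, 0.1, -0.5]
gripper_width: 0.998
```

send_rows([
  {"translation":[0,0,0],"rot":[0,0,0],"grip":0.085},
  {"translation":[0,0,0],"rot":[0,0,0],"grip":0.085},
  {"translation":[0,0,0],"rot":[0,0,0],"grip":0.085},
  {"translation":[0,0,0],"rot":[0,0,0],"grip":0.085},
  {"translation":[0,0,0],"rot":[0,0,0],"grip":0.085},
])

```text
t: 38.33
eef_pos: [0.5105, -0.3864, 0.0335]
tool_rot: [0.0, 0.891, -0.454, 0.001]
contact_force: [0.2, 0.4, -0.2]
gripper_width: 0.997
```

Run:
```python
from m import *
plan(.511,-.3857,.026,-54,absd=True)
```

```text
t=38.33 pos [ 0.5105 -0.3864  0.0335] yaw -54.04 tilt [ 0.0008 -0.0006 -1.    ] w 0.997 F [ 0.1953  0.3824 -0.1868]
rows n=5 trans [-0.0001,-0.0002,0.0015] rotz -0.01  tot d=0.0 D=[ 0.0005  0.0007 -0.0075]
```

send_rows([
  {"translation":[0,-0.0006,0.003],"rot":[0,0,0],"grip":0.085},
  {"translation":[0,0,0.003],"rot":[0,0,0],"grip":0.08},
  {"translation":[0,0,0],"rot":[0,0,0],"grip":0.065},
  {"translation":[0,0,0],"rot":[0,0,0],"grip":0.055},
  {"translation":[0,0,0],"rot":[0,0,0],"grip":0.05},
], force=30)

```text
t: 38.75
eef_pos: [0.5107, -0.3858, 0.0268]
tool_rot: [0.0, 0.891, -0.454, -0.0]
contact_force: [-0.1, -0.6, 0.3]
gripper_width: 0.583
```

send_rows([
  {"translation":[0,0,0],"rot":[0,0,0],"grip":0.04},
  {"translation":[0,0,0],"rot":[0,0,0],"grip":0.04},
  {"translation":[0,0,0],"rot":[0,0,0],"grip":0.04},
  {"translation":[0,0,0],"rot":[0,0,0],"grip":0.04},
  {"translation":[0,0,0],"rot":[0,0,0],"grip":0.04},
])

```text
t: 39.17
eef_pos: [0.5107, -0.3858, 0.0269]
tool_rot: [0.0, 0.891, -0.454, 0.0]
contact_force: [0.6, -0.9, -1.1]
gripper_width: 0.577
```

Run:
```python
from m import *
plan(.511,-.3857,.13,-54,absd=True)
c=snap('wrist','w17.png')
```

```text
t=39.17 pos [ 0.5107 -0.3858  0.0269] yaw -54.04 tilt [ 0. -0. -1.] w 0.577 F [ 0.5604 -0.9485 -1.0747]
rows n=5 trans [0.0000,-0.0001,-0.0206] rotz -0.01  tot d=0.0 D=[0.0003 0.0001 0.1031]
```

View pics/w17.png

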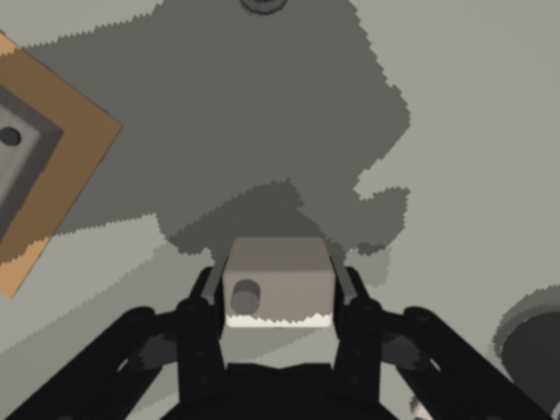

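send_rows([
  {"translation":[0,0,-0.01],"rot":[0,0,0],"grip":0.04},
  {"translation":[0,0,-0.02],"rot":[0,0,0],"grip":0.04},
  {"translation":[0,0,-0.03],"rot":[0,0,0],"grip":0.04},
  {"translation":[0,0,-0.03],"rot":[0,0,0],"grip":0.04},
  {"translation":[0,0,-0.02],"rot":[0,0,0],"grip":0.04},
])

```text
t: 39.63
eef_pos: [0.5115, -0.3863, 0.1404]
tool_rot: [0.0, 0.891, -0.454, 0.001]
contact_force: [1.0, -0.4, -1.3]
gripper_width: 0.58
```

Run:
```python
from m import *
x,y=S(.096,0)
plan(x,y,.13,-93.95,absd=True)
plan(x,y,.13,-93.95,absd=True,calls=4)
```

```text
t=39.63 pos [ 0.5115 -0.3863  0.1404] yaw -54.05 tilt [ 0.0025 -0.0015 -1.    ] w 0.580 F [ 1.0063 -0.3789 -1.2858]
rows n=10 trans [-0.0344,-0.0180,0.0010] rotz 3.99  tot d=-39.9 D=[ 0.0637  0.3748 -0.0104]
t=39.63 pos [ 0.5115 -0.3863  0.1404] yaw -54.05 tilt [ 0.0025 -0.0015 -1.    ] w 0.580 F [ 1.0063 -0.3789 -1.2858]
rows n=20 trans [-0.0173,-0.0087,0.0005] rotz 2.00  tot d=-39.9 D=[ 0.0637  0.3748 -0.0104]
```

send_rows([
  {"translation":[-0.009,-0.0045,0],"rot":[0,0,1],"grip":0.04},
  {"translation":[-0.016,-0.008,0],"rot":[0,0,1.8],"grip":0.04},
  {"translation":[-0.019,-0.0096,0],"rot":[0,0,2.2],"grip":0.04},
  {"translation":[-0.019,-0.0096,0],"rot":[0,0,2.2],"grip":0.04},
  {"translation":[-0.019,-0.0096,0],"rot":[0,0,2.2],"grip":0.04},
])

```text
t: 40.05
eef_pos: [0.5013, -0.2937, 0.1376]
tool_rot: [0.0, 0.85, -0.527, 0.0]
contact_force: [-0.2, -0.1, -0.9]
gripper_width: 0.581
```

send_rows([
  {"translation":[-0.019,-0.0096,0],"rot":[0,0,2.2],"grip":0.04},
  {"translation":[-0.019,-0.0096,0],"rot":[0,0,2.2],"grip":0.04},
  {"translation":[-0.019,-0.0096,0],"rot":[0,0,2.2],"grip":0.04},
  {"translation":[-0.019,-0.0096,0],"rot":[0,0,2.2],"grip":0.04},
  {"translation":[-0.019,-0.0096,0],"rot":[0,0,2.2],"grip":0.04},
])

```text
t: 40.47
eef_pos: [0.5102, -0.1875, 0.1376]
tool_rot: [-0.0, 0.796, -0.606, 0.0]
contact_force: [-0.1, 0.0, -1.6]
gripper_width: 0.578
```

Run:
```python
from m import *
x,y=S(.096,0)
plan(x,y,.13,-93.95,absd=True)
```

```text
t=40.47 pos [ 0.5102 -0.1875  0.1376] yaw -74.55 tilt [ 0.0002 -0.0001 -1.    ] w 0.578 F [-0.0823  0.0146 -1.5743]
rows n=5 trans [-0.0333,-0.0177,0.0015] rotz 3.88  tot d=-19.4 D=[ 0.065   0.1761 -0.0076]
```

send_rows([
  {"translation":[-0.02,-0.0106,0],"rot":[0,0,2.3],"grip":0.04},
  {"translation":[-0.02,-0.0106,0],"rot":[0,0,2.3],"grip":0.04},
  {"translation":[-0.02,-0.0106,0],"rot":[0,0,2.3],"grip":0.04},
  {"translation":[-0.02,-0.0106,0],"rot":[0,0,2.3],"grip":0.04},
  {"translation":[-0.02,-0.0106,0],"rot":[0,0,2.3],"grip":0.04},
])

```text
t: 40.88
eef_pos: [0.5434, -0.0793, 0.1376]
tool_rot: [-0.0, 0.731, -0.682, 0.0]
contact_force: [1.7, -0.7, -1.3]
gripper_width: 0.582
```

send_rows([
  {"translation":[-0.02,-0.0106,0],"rot":[0,0,2.3],"grip":0.04},
  {"translation":[-0.0166,-0.009,0],"rot":[0,0,1.95],"grip":0.04},
  {"translation":[-0.0133,-0.007,0],"rot":[0,0,1.55],"grip":0.04},
  {"translation":[-0.01,-0.0053,0],"rot":[0,0,1.15],"grip":0.04},
  {"translation":[-0.0066,-0.0035,0],"rot":[0,0,0.8],"grip":0.04},
])

```text
t: 41.3
eef_pos: [0.578, -0.0116, 0.1376]
tool_rot: [0.001, -0.684, 0.729, -0.0]
contact_force: [-0.2, -0.2, -1.2]
gripper_width: 0.577
```

send_rows([
  {"translation":[0,0,0],"rot":[0,0,0],"grip":0.04},
  {"translation":[0,0,0],"rot":[0,0,0],"grip":0.04},
  {"translation":[0,0,0],"rot":[0,0,0],"grip":0.04},
  {"translation":[0,0,0],"rot":[0,0,0],"grip":0.04},
  {"translation":[0,0,0],"rot":[0,0,0],"grip":0.04},
])

```text
t: 41.72
eef_pos: [0.5771, -0.0144, 0.1369]
tool_rot: [-0.0, -0.684, 0.73, -0.0]
contact_force: [0.0, -1.3, -1.3]
gripper_width: 0.581
```

Run:
```python
from m import *
x,y=S(.096,0)
plan(x,y,.06,-93.95,absd=True)
c=snap('wrist','w18.png')
```

```text
t=41.72 pos [ 0.5771 -0.0144  0.1369] yaw -93.76 tilt [-0.0003 -0.0004 -1.    ] w 0.581 F [ 0.0338 -1.2683 -1.3402]
rows n=5 trans [-0.0006,0.0004,0.0154] rotz 0.04  tot d=-0.2 D=[-0.002   0.003  -0.0769]
```

View pics/w18.png

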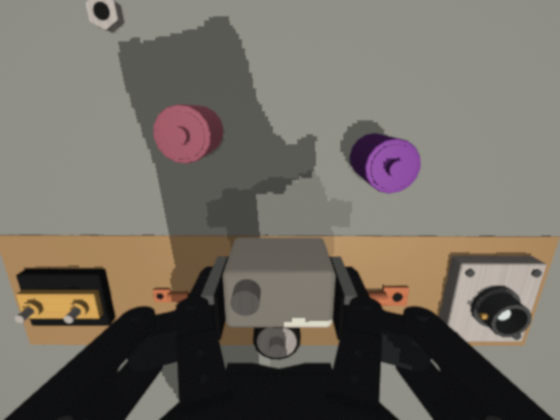

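send_rows([
  {"translation":[-0.003,0.002,0.008],"rot":[0,0,0.2],"grip":0.04},
  {"translation":[0,0,0.016],"rot":[0,0,0],"grip":0.04},
  {"translation":[0,0,0.02],"rot":[0,0,0],"grip":0.04},
  {"translation":[0,0,0.016],"rot":[0,0,0],"grip":0.04},
  {"translation":[0,0,0.008],"rot":[0,0,0],"grip":0.04},
])

```text
t: 42.18
eef_pos: [0.574, -0.0102, 0.0665]
tool_rot: [-0.001, -0.683, 0.731, 0.001]
contact_force: [0.3, 0.4, -0.8]
gripper_width: 0.576
```

send_rows([
  {"translation":[0,0,0],"rot":[0,0,0],"grip":0.04},
  {"translation":[0,0,0],"rot":[0,0,0],"grip":0.04},
  {"translation":[0,0,0],"rot":[0,0,0],"grip":0.04},
  {"translation":[0,0,0],"rot":[0,0,0],"grip":0.04},
  {"translation":[0,0,0],"rot":[0,0,0],"grip":0.04},
])

```text
t: 42.6
eef_pos: [0.5764, -0.0103, 0.0698]
tool_rot: [0.001, -0.683, 0.731, -0.001]
contact_force: [-0.5, -0.6, -1.0]
gripper_width: 0.582
```

Run:
```python
from m import *
x,y=S(.096,0)
plan(x,y,.04,-93.95,absd=True)
```

```text
t=42.60 pos [ 0.5764 -0.0103  0.0698] yaw -93.89 tilt [ 0.0018  0.0001 -1.    ] w 0.582 F [-0.4997 -0.5728 -0.9692]
rows n=5 trans [0.0002,0.0002,0.0060] rotz 0.01  tot d=-0.1 D=[-0.0012 -0.0011 -0.0298]
```

send_rows([
  {"translation":[0.001,0.001,0.006],"rot":[0,0,0],"grip":0.04},
  {"translation":[0,0,0.01],"rot":[0,0,0],"grip":0.04},
  {"translation":[0,0,0.01],"rot":[0,0,0],"grip":0.04},
  {"translation":[0,0,0.005],"rot":[0,0,0],"grip":0.04},
  {"translation":[0,0,0],"rot":[0,0,0],"grip":0.04},
])

```text
t: 43.02
eef_pos: [0.5732, -0.0113, 0.0359]
tool_rot: [-0.001, -0.683, 0.731, 0.001]
contact_force: [-0.0, 0.6, -1.4]
gripper_width: 0.577
```

send_rows([
  {"translation":[0,0,0],"rot":[0,0,0],"grip":0.04},
  {"translation":[0,0,0],"rot":[0,0,0],"grip":0.04},
  {"translation":[0,0,0],"rot":[0,0,0],"grip":0.04},
  {"translation":[0,0,0],"rot":[0,0,0],"grip":0.04},
  {"translation":[0,0,0],"rot":[0,0,0],"grip":0.04},
])

```text
t: 43.43
eef_pos: [0.5749, -0.0112, 0.0383]
tool_rot: [0.0, -0.683, 0.731, -0.0]
contact_force: [-0.2, -0.6, -0.7]
gripper_width: 0.58
```

Run:
```python
from m import *
x,y=S(.096,0)
plan(x,y,.027,-93.95,absd=True)
```

```text
t=43.43 pos [ 0.5749 -0.0112  0.0383] yaw -93.89 tilt [ 0.0007  0.     -1.    ] w 0.580 F [-0.1572 -0.6296 -0.7244]
rows n=5 trans [0.0000,-0.0001,0.0023] rotz 0.01  tot d=-0.1 D=[ 0.0003 -0.0002 -0.0113]
```

send_rows([
  {"translation":[0,0,0.003],"rot":[0,0,0],"grip":0.04},
  {"translation":[0,0,0.003],"rot":[0,0,0],"grip":0.04},
  {"translation":[0,0,0.002],"rot":[0,0,0],"grip":0.04},
  {"translation":[0,0,0],"rot":[0,0,0],"grip":0.04},
  {"translation":[0,0,0],"rot":[0,0,0],"grip":0.04},
])

```text
t: 43.85
eef_pos: [0.5744, -0.0112, 0.0296]
tool_rot: [-0.0, -0.683, 0.731, 0.0]
contact_force: [-0.5, -0.6, -0.4]
gripper_width: 0.578
```

send_rows([
  {"translation":[0,0,0.001],"rot":[0,0,0],"grip":0.04},
  {"translation":[0,0,0.0006],"rot":[0,0,0],"grip":0.04},
  {"translation":[0,0,0],"rot":[0,0,0],"grip":0.04},
  {"translation":[0,0,0],"rot":[0,0,0],"grip":0.04},
  {"translation":[0,0,0],"rot":[0,0,0],"grip":0.04},
])

```text
t: 44.27
eef_pos: [0.5747, -0.0112, 0.0284]
tool_rot: [0.0, -0.683, 0.731, -0.0]
contact_force: [-0.2, -0.2, 0.1]
gripper_width: 0.583
```

Run:
```python
from m import *
x,y=S(.096,0)
plan(x,y,.027,-93.95,absd=True)
```

```text
t=44.27 pos [ 0.5747 -0.0112  0.0284] yaw -93.89 tilt [ 0.0001  0.     -1.    ] w 0.583 F [-0.2035 -0.2436  0.0591]
rows n=5 trans [0.0000,-0.0001,0.0003] rotz 0.01  tot d=-0.1 D=[ 0.0005 -0.0002 -0.0014]
```

send_rows([
  {"translation":[0,0,0.001],"rot":[0,0,0],"grip":0.04},
  {"translation":[0,0,0.0006],"rot":[0,0,0],"grip":0.04},
  {"translation":[0,0,0],"rot":[0,0,0],"grip":0.04},
  {"translation":[0,0,0],"rot":[0,0,0],"grip":0.04},
  {"translation":[0,0,0],"rot":[0,0,0],"grip":0.04},
])

```text
t: 44.68
eef_pos: [0.5747, -0.0112, 0.0269]
tool_rot: [0.0, -0.683, 0.731, -0.0]
contact_force: [-0.5, -0.1, 3.6]
gripper_width: 0.579
```

send_rows([
  {"translation":[0,0,0],"rot":[0,0,0],"grip":0.053},
  {"translation":[0,0,0],"rot":[0,0,0],"grip":0.058},
  {"translation":[0,0,0],"rot":[0,0,0],"grip":0.065},
  {"translation":[0,0,0],"rot":[0,0,0],"grip":0.07},
  {"translation":[0,0,0],"rot":[0,0,0],"grip":0.07},
])

```text
t: 45.1
eef_pos: [0.5746, -0.0112, 0.0266]
tool_rot: [-0.0, -0.683, 0.731, -0.0]
contact_force: [0.5, -0.6, 0.8]
gripper_width: 0.818
```

send_rows([
  {"translation":[0,0,0],"rot":[0,0,0],"grip":0.075},
  {"translation":[0,0,-0.01],"rot":[0,0,0],"grip":0.08},
  {"translation":[0,0,-0.02],"rot":[0,0,0],"grip":0.08},
  {"translation":[0,0,-0.03],"rot":[0,0,0],"grip":0.08},
  {"translation":[0,0,-0.03],"rot":[0,0,0],"grip":0.08},
])

```text
t: 45.52
eef_pos: [0.5739, -0.0112, 0.1178]
tool_rot: [-0.001, -0.683, 0.731, 0.001]
contact_force: [0.9, -0.2, -1.0]
gripper_width: 0.94
```

send_rows([
  {"translation":[0,0,-0.03],"rot":[0,0,0],"grip":0.08},
  {"translation":[0,0,-0.03],"rot":[0,0,0],"grip":0.08},
  {"translation":[0,0,-0.02],"rot":[0,0,0],"grip":0.08},
  {"translation":[0,0,-0.01],"rot":[0,0,0],"grip":0.08},
  {"translation":[0,0,0],"rot":[0,0,0],"grip":0.08},
])

```text
t: 45.93
eef_pos: [0.576, -0.0111, 0.2096]
tool_rot: [0.002, -0.683, 0.731, -0.002]
contact_force: [0.7, -0.4, -0.2]
gripper_width: 0.937
```

send_rows([
  {"translation":[-0.01,0,0],"rot":[0,0,0],"grip":0.08},
  {"translation":[0.02,-0.01,-0.02],"rot":[0,0,0],"grip":0.08},
  {"translation":[0.03,-0.02,-0.03],"rot":[0,0,0],"grip":0.08},
  {"translation":[0.035,-0.02,-0.02],"rot":[0,0,0],"grip":0.08},
  {"translation":[0.035,-0.02,0],"rot":[0,0,0],"grip":0.08},
])

```text
t: 46.35
eef_pos: [0.6357, -0.1185, 0.2744]
tool_rot: [0.002, -0.684, 0.73, -0.001]
contact_force: [1.9, -0.7, -0.3]
gripper_width: 0.935
```

send_rows([
  {"translation":[0.035,0,0],"rot":[0,0,0],"grip":0.08},
  {"translation":[0.035,0,0],"rot":[0,0,0],"grip":0.08},
  {"translation":[0.035,0,0],"rot":[0,0,0],"grip":0.08},
  {"translation":[0.035,0,0],"rot":[0,0,0],"grip":0.08},
  {"translation":[0.035,0,0],"rot":[0,0,0],"grip":0.08},
])

```text
t: 46.77
eef_pos: [0.6211, -0.2944, 0.269]
tool_rot: [-0.001, -0.683, 0.73, 0.002]
contact_force: [0.4, -0.0, 1.2]
gripper_width: 0.937
```

send_rows([
  {"translation":[0.025,0,0],"rot":[0,0,0],"grip":0.08},
  {"translation":[0.015,0,0],"rot":[0,0,0],"grip":0.08},
  {"translation":[0.005,0,0],"rot":[0,0,0],"grip":0.08},
  {"translation":[0,0,0],"rot":[0,0,0],"grip":0.08},
  {"translation":[0,0,0],"rot":[0,0,0],"grip":0.08},
])

```text
t: 47.18
eef_pos: [0.6195, -0.3364, 0.2709]
tool_rot: [0.0, -0.684, 0.73, 0.001]
contact_force: [-0.7, 1.2, -0.2]
gripper_width: 0.934
```

Run:
```python
from m import *
print(get_obs()['t'])
c=snap('top','t20.png'); s=snap('side','s20.png'); snap('wrist','w20.png')
cv2.imwrite('pics/t20c.png',cv2.resize(c['pixels'][180:290,175:395,::-1],None,fx=3.6,fy=3.6,interpolation=cv2.INTER_CUBIC))
```

```text
47.1833
```

View pics/t20c.png

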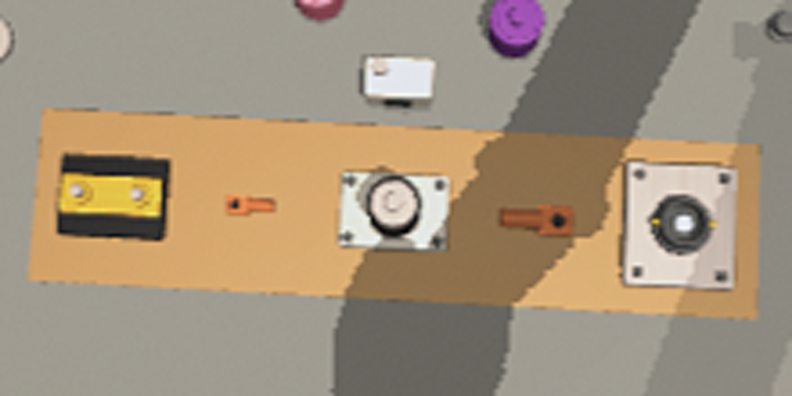

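View pics/s20.png

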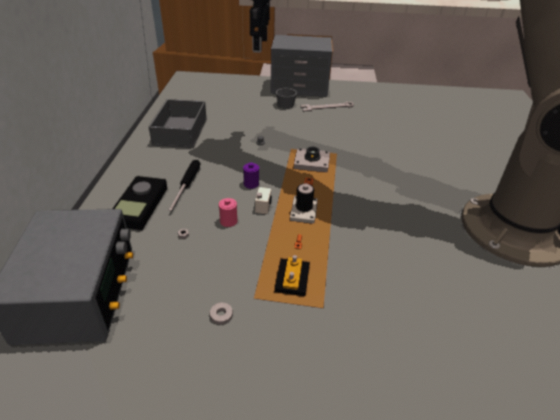

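Run:
```python
from m import *
for nm in ['t20','s20']:
    c=load(nm);hsv=cv2.cvtColor(c['pixels'],cv2.COLOR_RGB2HSV).astype(int);P=cloud(c)
    d=P[...,:2]-SO; sx=d@SX; sy=d@SYv; z=P[...,2]
    def rep(lab,m,zp):
        n,l,st,ce=cv2.connectedComponentsWithStats(m.astype(np.uint8))
        if n<2: print(lab,'none');return
        k=1+np.argmax(st[1:,4]); pts=np.argwhere(l==k)[:,::-1]
        W=np.array([inS(onplane(c,u,v,zp)) for u,v in pts]); r=cv2.minAreaRect(W.astype(np.float32)); print(nm,lab,st[k,4],np.round(r[0],1),np.round(r[1],1),round(r[2],1))
    cu=(hsv[...,0]<=12)&(hsv[...,1]>130)&(abs(sx)<.04)
    rep('large',cu&(sy<-.05)&(sy>-.16),.005); rep('small',cu&(sy>.05)&(sy<.16),.004)
    V=hsv[...,2]; near=(sx>.06)&(sx<.14)&(abs(sy)<.06)
    rep('eye',near&(V>190)&(hsv[...,1]<60),.04)
    rep('lid',(abs(sx)<.05)&(abs(sy)<.06)&(hsv[...,1]<60)&(z<.04)&(V>100),.014)
    rep('roller',(abs(sx)<.05)&(abs(sy)<.06)&(hsv[...,1]<60)&(z>.052)&(V>100),.066)
```

```text
t20 large 123 [  -1.6 -105.4] [21.4 50.8] 3.0
t20 small 50 [ -2.1 107.9] [10.8 32.4] 3.0
t20 eye 197 [95.4 -0.1] [26.8 47.6] 2.9
t20 lid 396 [-1.   0.3] [55.  79.7] 0.2
t20 roller 147 [ 1.2 -2.7] [33.3 35.8] 3.2
s20 large 62 [  -0.5 -116.4] [22.9 34.3] 5.0
s20 small 85 [  1.5 105.8] [14.8 43.7] 6.3
s20 eye 100 [94.   3.2] [25.4 45.3] 9.6
s20 lid 267 [-1.1  7.3] [78.1 54.7] 89.6
s20 roller 92 [-0.6 -1.9] [29.2 30.7] 6.5
```

Run:
```python
from m import *
c=load('t20')
cv2.imwrite('pics/t20d.png',cv2.resize(c['pixels'][190:255,262:305,::-1],None,fx=9,fy=9,interpolation=cv2.INTER_NEAREST))
```

```text
(no output)
```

View pics/t20d.png

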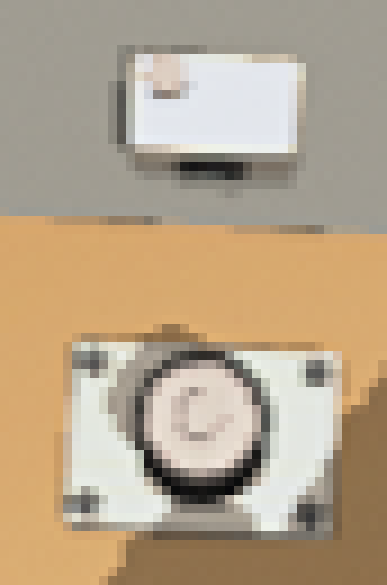

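```bash
python3 -c "
from station import *
print(hand_in())"
```

```text
the job is handed in; nothing more can be done
None
```

The row is set out and handed in at about 47 s of the 128 s allowed. I placed the lid, roller, large lug, small lug and photo-eye in that order. Nothing tipped or fell, and the arm ended well clear.

Final positions in the strip's frame (x, y), mostly from the top camera:

| Part | Measured (mm) | Target (mm) |
|---|---|---|
| Lid | (-1, 0) | (0, 0) |
| Roller, upright on the lid | (1, -2.5) | (0, 0) |
| Large lug | (-1.6, -105) | (0, -105) |
| Small lug | (-2, 108) top; (1.5, 106) side | (0, 105) |
| Photo-eye | (95, 0) | (96, 0) |

- **Photo-eye gap:** with the eye at x = 95, its lens stands about 49 mm from the lid and faces it squarely, by the gripper's angle when I let go.
- **Largest offset:** the roller sits about 2–3 mm towards the panel from the lid's middle, and I left it there.
- **Where the checks disagreed:**
  - The side view put the lid 7 mm along the row, the large lug at -116 mm and the photo-eye at 3 mm. There the roller stood in front of the lid, only part of the large lug was seen, and the image is coarse.
  - It agreed with the top view on the roller. I trusted the top view, wrist-camera readings of about -0.5 mm for the lid and -107 mm for the large lug, and the arm's position when it let each part go.
  - The outline fits also gave about 3° of turn for the photo-eye and lugs. The round roller showed the same 3°, so I took it as a pixel effect.

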